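Clear the hot plate and slide the wax pot across

ROBOT

A 6-joint arm with a two-finger parallel gripper is mounted at the origin on the work surface. World frame = base frame: x ahead of the robot, y to its left, z up, the work surface at z = 0. Lengths are in m, angles in rad, forces in N, time in s.
With the tool pointing down it reaches from about 0.425 to 0.95 m from the base axis. Payload 3.5 kg.
Tool frame: the origin (TCP) lies between the finger pads; the fingertips stand 8 mm ahead of it and the grasp point (between the pads) lies 11 mm behind it; z points along the fingers, y is the direction in which the jaws open and shut (so a half turn about z gives the same grasp; the last joint's range is limited). The gripper opens to 85 mm and grips with 20 to 120 N. Pads are 22 mm wide; open, the fingers measure 114 mm over their backs; the gripper's body (76 mm by 85 mm) begins 54 mm behind the grasp point. The pads swing forward as they close: fully open they stand 13 mm farther back than shut.
Start: joints at [-0.15, 0.286, 1.577, -0, 1.279, -0.15], TCP at [0.675, 0, 0.208] pointing down, gripper open.
Joint ranges: [-2.77, 2.77], [-0.9, 2.22], [0.21, 2.48], [-1.53, 4.67], [0.24, 2.81], [-2.84, 2.84]. Speed limits (rad/s): [2.79, 2.79, 3.14, 3.14, 3.14, 3.14].

INTERFACE

Orientations are given as a unit quaternion [x, y, z, w].
In Python, from bench import manip, cams, ticket gives the robot as it stands.
- The arm moves only by the tool move_arm, never from a script. Its argument "targets" is a list that holds one entry, the list of rows, each a list of 7 numbers: the shift along the tool's x, y, z in m, then the turn, a rotation vector about the tool's x, y, z in degrees, then the opening in per cent of the stroke, from 0 (shut) to 100 (fully open). A call has 1 to 8 rows; each row shifts and turns the commanded pose from where the row before left it, along the tool's axes as they then stand; what a row does not reach is not made up. A row lasts 1/12 s, in which the tool goes at most 41.7 mm and 7.16 degrees, less where a joint would pass 70% of its speed; a pose out of reach is approached as far as the arm can. A call is refused whole if a number of a shift passes 0.0417 or a number of a turn 7.16, either way. A call with a gripper value outside its range is refused whole. The fingers move at their own pace and stop on an object; "grip_force" is the grip in N (left out, the last holds). Time passes only in rows, so rows that do not move let the fingers close. It gives the time, the measured TCP pose, the force and the opening at its end, in the units of the state.
- manip.get_obs(): the state, without advancing time (a new reading comes with each control period).
- cams.grab_frame(name): name is "scene" or "side" or "wrist"; returns a dict with "color" (384x512x3 uint8, red, green, blue), "z_map" (384x512 float32, m along the optical axis (not along the pixel's ray), 0 where there is no reading), "fx", "fy", "cx", "cy" (pixels), "camera_from_world" (4x4, takes a point from world to camera coordinates). Camera axes: x right, y up, looking along -z (the intrinsics and any distortion apply to the point x, -y, -z); pixel columns grow to the right and rows downward; lengths in m; the calibration is good to about 2 mm. A picture is of the moment at which its call begins.
- ticket.hand_in(): hands the job in, once; it reports no verdict.
The state is a dict: "t": time; "q": joint angles; "joint_vel": joint speeds; "joint_torque": joint torques, N m; "tcp_pos": TCP position; "eef_rot": TCP orientation; "wrist_force": force on the tool from outside, world axes, zero at the start; "torque": the same for the moment, N m; "grip_width": finger opening in m.
Only numpy, scipy, OpenCV 4.12 (cv2) and the standard library are available. Lean on these libraries where they do the work, as an engineer would, in place of code of your own. Each camera call takes 0.05 s, during which the arm holds its last target.

TASK

A transformer has been taken apart on the free ring of the hot plate: with the bench brush, sweep its three hot pieces (two ferrite E-cores and the bobbin) off the front edge into the catch tray, touching them with nothing but the brush. Then slide the lidded wax pot sideways along the plate, never lifting or tipping it, until its base stands wholly inside the ring you have just cleared. Leave the brush standing on its bristles on the bench, and do not disturb the other things lying about.

Things in the scene. Friction and masses are not known exactly. Their poses are not given: they have to be found in the camera images.
- station: fixed twin-zone hot plate. Origin on the bench under the plate's centre; x away from the robot, y to the robot's left, z up; turned only a little. Level rimless aluminium plate 220 (x) by 370 (y) mm, top 60 mm above the bench, two 144 mm rings marked on it at x = 0, y = +95 and -95 mm. Catch tray along its front (-x) edge. Control pod on its right end, y = -185 to -263 mm, knobs up to 71 mm high
- tray_mid (a point): middle of the floor of the open steel catch tray, fixed along the hot plate's whole front edge: inside, in the hot plate's frame, x = -110 to -202 mm and y = -181 to +181 mm; floor 12 mm, rim 46 mm above the bench (rolled front rim 49 mm). What is pushed over the plate's front edge drops into it
- ring_free: the marked ring, 144 mm across, that the pieces lie on and the pot must go to: origin at its centre on the plate's top (60 mm above the bench). Either the left or the right ring. Only a mark, under 1 mm high, no obstacle; its axes mean nothing
- ring_start: the other marked ring, 144 mm across, on which the pot stands at first (roughly centred); origin at its centre on the plate's top. A mark only
- pot: steel saucepan with fixed lid, 0.6 to 0.85 kg, loose on the plate. Origin at the centre of its underside. Base 110 mm across, wall 116, lid rim 122 mm across and 71 mm up, lid knob up to 102 mm above the base. Straight level black handle along its -x axis, roughly towards the robot, 83 to 208 mm from the pot's axis, 20 mm wide, 14 mm thick, centre line 55 mm above the base (115 above the bench)
- brush: wooden block brush with a raised bridge handle, on its stiff rigid bristles on the bench left of the hot plate, 0.2 kg. Origin under its middle, at the bristle ends; z up; the same either way round. Bristles 140 mm long (x), 36 thick (y), 38 tall; wooden back 148 x 44 mm, top 55 mm up. Handle: level rail along x over the middle, 116 mm long, 22 mm wide, 84 to 104 mm up, on two posts at x = +-45 mm
- core_a_mid (a point): middle of a dark grey ferrite E-core half, 50 x 25 mm, 20 mm tall as it lies, 80 g, loose on the free ring (any turn)
- core_b_mid (a point): middle of the second, identical E-core half, loose on the free ring
- bobbin_mid (a point): middle of the stripped black plastic bobbin, two square flanges 36 x 36 mm at the ends, 40 mm long, 36 mm tall as it lies, 30 g, loose on the free ring
- core_a: the same E-core half as core_a_mid; origin at the middle of its underside
- core_b: the same as core_b_mid; origin at the middle of its underside
- bobbin: the same bobbin as bobbin_mid; origin at the middle of its underside
- reel: bystander: reel of copper wire standing on end, 76 mm across, 68 mm tall, on the bench to the left of the brush; origin at the centre of its underside
- tin: bystander: closed round tin, 84 mm across, 105 mm tall, on the bench to the right of the hot plate; origin at the centre of its underside
- multimeter: bystander: hand multimeter lying flat, 150 x 78 x 34 mm, on the bench to the right, nearer the robot; origin at the centre of its underside
- transformer: bystander: finished transformer, 64 x 46 x 54 mm, on the bench behind the hot plate; origin at the centre of its underside
- jar: bystander: glass jar with a steel lid, 60 mm across, 85 mm tall, on the bench behind the hot plate; origin at the centre of its underside
- screwdriver: bystander: screwdriver 190 mm long lying on the bench behind the right part of the hot plate
Not all that is in view belongs to the job. There is more than one size of the bobbin; the job needs the smaller.

How it is judged:
By the outcome, as a careful person would: the job done as asked, in the order asked, and still so for the second after the job is handed in, with the robot touching nothing.
It also fails if it takes over 72 s, if anything falls off the work surface, if the arm or the gripper's body presses on something with over 40 N, if the wrist force passes 120 N, or if a joint passes its speed limit or range.

## Working session

There is one attempt and no reset: what is moved stays moved. The work goes in short steps, Python scripts to look and compute and a tool call to move; the robot and the scene stay as the last step left them, time stands still between calls to the robot, and variables do not carry over. Pictures are saved under pics/ and viewed, and the job is handed in when it is done.

Besides the shell and the picture viewer there is one more tool, called after "Request:" as name([rows], argument=value, ...), one row to a line, values as JSON. move_arm: Moves the arm, as the interface text tells. Its arguments: {"type":"object","properties":{"targets":{"type":"array"},"grip_force":{"type":"number"}},"required":["targets"]}

```bash
ls; mkdir -p pics; python3 - <<'E'
from bench import manip, cams, ticket
import cv2,numpy as np,pickle
o=manip.get_obs();print(o)
for n in ["scene","side","wrist"]:
    f=cams.grab_frame(n);pickle.dump(f,open(f"pics/{n}0.pkl","wb"))
    cv2.imwrite(f"pics/{n}0.png",f["color"][:,:,::-1])
    print(n,f["fx"],f["fy"],f["cx"],f["cy"],f["camera_from_world"].tolist(),[k for k in f])
E
```

```text
pics
{'t': 0.0, 'q': array([-1.49981856e-01,  2.87207064e-01,  1.57814749e+00, -3.43833223e-05,
        1.27860880e+00, -1.49999956e-01]), 'joint_vel': array([-1.18168463e-03, -1.07360597e-03, -7.55164903e-05,  1.65793601e-03,
        4.65485444e-04, -6.30521136e-04]), 'joint_torque': array([-1.79628755e-04, -4.05981302e+01, -2.92628127e+01, -1.54224781e-04,
        5.81841552e-03,  3.74769741e-06]), 'tcp_pos': array([6.74297223e-01, 1.38963488e-04, 2.06635622e-01]), 'eef_rot': array([ 0.70709637,  0.7071162 , -0.00071676, -0.00094424]), 'wrist_force': array([ 0.01484683,  0.51979062, -0.4200251 ]), 'torque': array([ 0.01237023, -0.0217169 , -0.00272731]), 'grip_width': 0.08527385911203274}
scene 460.5460305222642 460.5460305222642 253.04100060659766 188.08033479019306 [[-0.6404616217539513, 0.7679655605247923, 0.006148894871459134, 0.34802507188206266], [-0.5478022350266973, -0.4624337949217349, 0.697185553933842, 0.2812599209371071], [0.5382579515065744, 0.4431522121823659, 0.7168643487284198, -1.7606047150788235], [0.0, 0.0, 0.0, 1.0]] ['color', 'z_map', 'fx', 'fy', 'cx', 'cy', 'c
[... 174 characters left out ...]
0404600253], [0.3467120926766424, 0.5332074796261526, 0.77167383554356, -0.26423823510407823], [-0.43685933942035987, -0.6362286628112531, 0.6358985816768361, -1.1963694042307857], [0.0, 0.0, 0.0, 1.0]] ['color', 'z_map', 'fx', 'fy', 'cx', 'cy', 'camera_from_world']
wrist 266.73846320952003 266.73846320952003 260.15593737563427 190.97363067742074 [[0.9999988386989315, 2.518443861706345e-05, -0.0015238000309202053, -0.6728234221705067], [-0.0005103383645207375, 0.9476708248899823, -0.3192487231095775, 0.042057100967526594], [0.0014360207323987969, 0.31924913001930966, 0.947669737211425, -0.3787509492043221], [0.0, 0.0, 0.0, 1.0]] ['color', 'z_map', 'fx', 'fy', 'cx', 'cy', 'camera_from_world']
```

View pics/scene0.png

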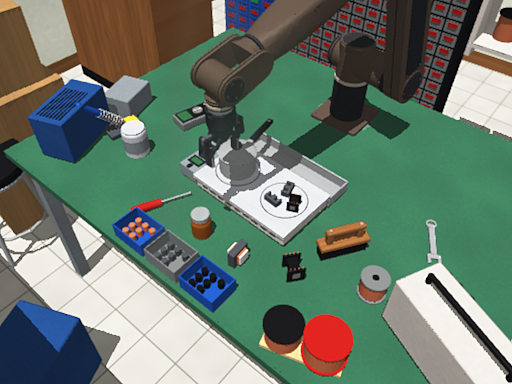

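View pics/side0.png

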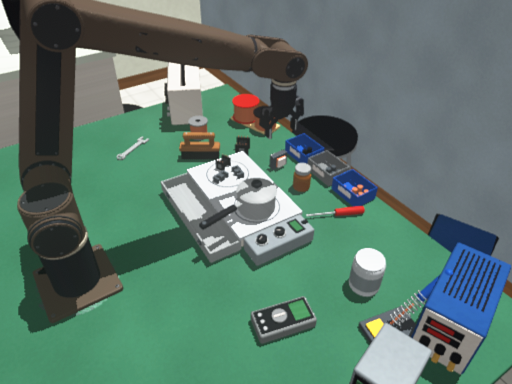

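View pics/wrist0.png

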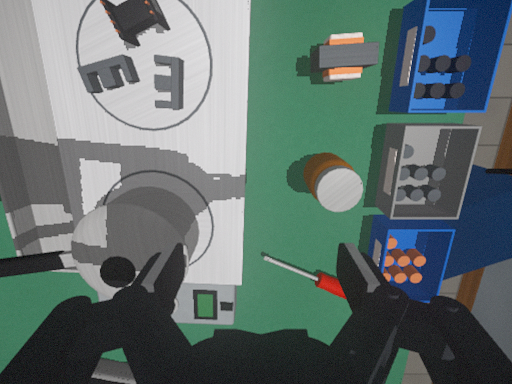

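The free ring is the left one, at scene (287,198), with two grey E-cores and a bobbin at scene (294,203) and wrist (135,18). A second bobbin lies on the bench at scene (293,265). The pot is on the right ring and the brush is at scene (343,240). I'll look at enlarged crops.

```bash
cat > h.py <<'E'
import numpy as np,cv2,pickle
def world(f,u,v,z=None):
    """z None: from depth; else intersect plane z"""
    T=np.linalg.inv(f["camera_from_world"])
    r=np.array([(u-f["cx"])/f["fx"],-(v-f["cy"])/f["fy"],-1.0])
    if z is None:
        d=float(f["z_map"][int(round(v)),int(round(u))]); return (T@np.append(r*d,1))[:3]
    d=T[:3,:3]@r;o=T[:3,3];return o+d*(z-o[2])/d[2]
def proj(f,p):
    c=f["camera_from_world"]@np.append(p,1);return np.array([f["cx"]+f["fx"]*c[0]/-c[2],f["cy"]-f["fy"]*c[1]/-c[2]])
def cloud(f):
    h,w=f["z_map"].shape;u,v=np.meshgrid(np.arange(w),np.arange(h));d=f["z_map"]
    P=np.stack([(u-f["cx"])/f["fx"]*d,-(v-f["cy"])/f["fy"]*d,-d,np.ones_like(d)],-1)@np.linalg.inv(f["camera_from_world"]).T
    P=P[...,:3];P[d==0]=np.nan;return P
def load(n): return pickle.load(open(f"pics/{n}.pkl","rb"))
def crop(f,x0,y0,x1,y1,k,name):
    c=f["color"][y0:y1,x0:x1,::-1];cv2.imwrite("pics/"+name,cv2.resize(c,None,fx=k,fy=k,interpolation=cv2.INTER_CUBIC))
def snap(n,name):
    from bench import cams
    f=cams.grab_frame(n);pickle.dump(f,open(f"pics/{name}.pkl","wb"));cv2.imwrite(f"pics/{name}.png",f["color"][:,:,::-1]);return f
E
python3 - <<'E'
from h import *
f=load("scene0");crop(f,170,110,380,290,3.6,"c1.png")
f=load("wrist0");crop(f,0,0,260,130,3,"c2.png")
P=cloud(load("scene0"))
# brush top rail
m=(P[...,2]>.09)&(P[...,2]<.115)&(P[...,1]>.2)&(P[...,1]<.5)&(P[...,0]>.4)&(P[...,0]<.9)
v,u=np.where(m);print(len(u),u.min(),u.max(),v.min(),v.max())
q=P[m];print(q.mean(0));print(np.linalg.svd(q[:,:2]-q[:,:2].mean(0))[2][0])
# heightmap all
for n in["scene0","side0","wrist0"]:
    P=cloud(load(n)).reshape(-1,3)
    P=P[(P[:,0]>.3)&(P[:,0]<1.1)&(abs(P[:,1])<.6)&(P[:,2]>-.02)&(P[:,2]<.2)]
    pl=P[abs(P[:,2]-.06)<.004]
    r=cv2.minAreaRect(pl[:,:2].astype(np.float32)*1000);print(n,len(pl),r)
E
```

```text
1514 304 366 221 361
[0.77855388 0.43280814 0.09427064]
[0.92130315 0.3888451 ]
scene0 5161 ((664.063232421875, -3.91802978515625), (1209.3848876953125, 468.53253173828125), 86.7052001953125)
side0 4192 ((627.2608642578125, -12.99249267578125), (1115.03271484375, 492.8589172363281), 72.59121704101562)
wrist0 39835 ((576.9227294921875, 15.771682739257812), (337.2464599609375, 416.6567077636719), 39.306068420410156)
```

View pics/c1.png

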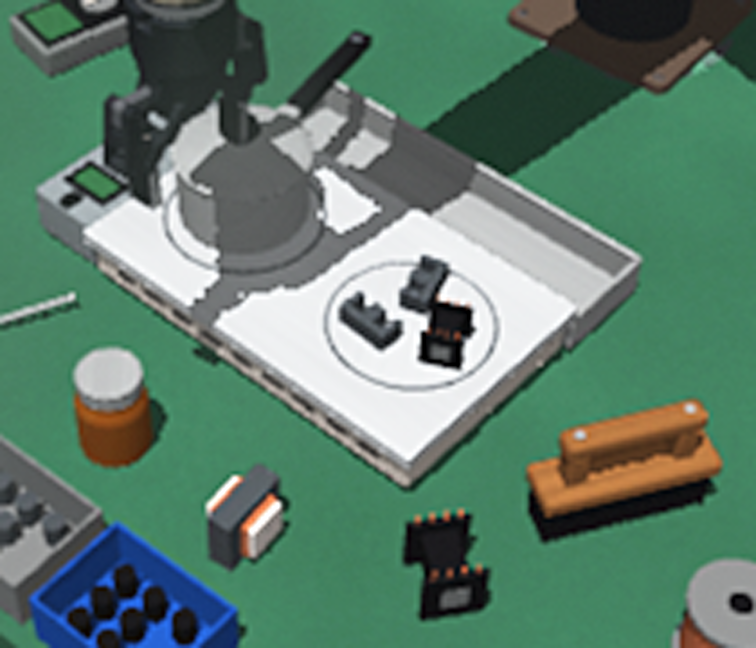

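View pics/c2.png

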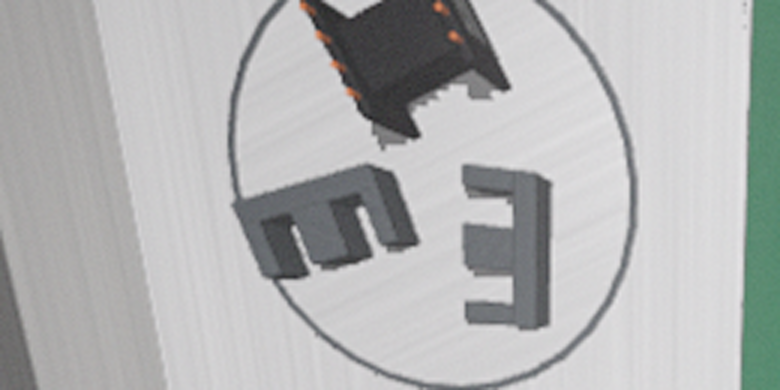

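The crops show the small bobbin on the ring at scene ≈(294,203). The larger one on the bench, at scene ≈(293,265), is the decoy, so I leave it alone. Next I measure the station, rings, pieces, brush and pot.

```bash
python3 - <<'E'
from h import *
np.set_printoptions(precision=4,suppress=True)
fs,fw,fd=load("scene0"),load("wrist0"),load("side0")
# brush
for n in["scene0","side0"]:
    P=cloud(load(n));m=(P[...,2]>.096)&(P[...,2]<.112)&(P[...,1]>.2)&(P[...,1]<.36)&(P[...,0]>.5)&(P[...,0]<.85)
    q=P[m];print(n,"rail",len(q),q.mean(0),cv2.minAreaRect((q[:,:2]*1000).astype(np.float32)), np.median(q[:,2]))
    m=(P[...,2]>.048)&(P[...,2]<.060)&(P[...,1]>.27)&(P[...,1]<.40)&(P[...,0]>.5)&(P[...,0]<.9)
    q=P[m];print(n,"back",len(q),q.mean(0),cv2.minAreaRect((q[:,:2]*1000).astype(np.float32)))
# plate corners in scene: crop coords/3.6 + offset
for (u,v) in [(405,485),(83,232),(575,300),(410,212)]:
    print("corner",world(fs,170+u/3.6,110+v/3.6,.06))
# wrist ring circle points, crop/3
pts=[(240,200),(230,110),(262,20),(300,340),(380,382),(470,388),(560,355),(615,290),(635,190),(615,90),(560,10)]
W=np.array([world(fw,u/3,v/3,.06)[:2] for u,v in pts])
A=np.c_[2*W,np.ones(len(W))];s=np.linalg.lstsq(A,(W**2).sum(1),rcond=None)[0];print("ring",s[:2],np.sqrt(s[2]+s[0]**2+s[1]**2))
# same scene ring
pts=[(325,320),(345,285),(410,263),(470,280),(497,330),(470,373),(410,389),(345,365)]
W=np.array([world(fs,170+u/3.6,110+v/3.6,.06)[:2] for u,v in pts])
A=np.c_[2*W,np.ones(len(W))];s=np.linalg.lstsq(A,(W**2).sum(1),rcond=None)[0];print("ring",s[:2],np.sqrt(s[2]+s[0]**2+s[1]**2))
# right ring in wrist
print("plate edge right wrist", world(fw,249,5,.06),world(fw,243,283,.06))
print("plate edge left wrist", [world(fw,u/3,v/3,.06) for u,v in[(97,10),(165,380)]])
# cores tops
print("coreA(front)",[world(fw,u/3,v/3,.08) for u,v in[(235,205),(370,165),(415,245),(275,278)]])
print("coreB",[world(fw,u/3,v/3,.08) for u,v in[(463,165),(550,180),(548,328),(465,320)]])
print("bob",[world(fw,u/3,v/3,.096) for u,v in[(300,0),(415,138),(505,90),(450,0)]])
for n in["scene0","side0"]:
    P=cloud(load(n))
    m=(P[...,2]>.07)&(P[...,2]<.1)&(abs(P[...,0]-.675)<.09)&(abs(P[...,1]-.17)<.09)
    q=P[m];print(n,len(q),q.min(0),q.max(0))
    m=(P[...,2]>.126)&(P[...,2]<.137)&(P[...,0]>.5)&(P[...,0]<.78)&(P[...,1]<.1)&(P[...,1]>-.15)
    q=P[m];print("lid",len(q),q.min(0),q.max(0),cv2.minAreaRect((q[:,:2]*1000).astype(np.float32)))
E
```

```text
scene0 rail 265 [0.5648 0.3324 0.1031] ((558.63427734375, 334.90478515625), (24.258037567138672, 111.09210205078125), 56.126094818115234) 0.10354070792518544
scene0 back 561 [0.5781 0.3345 0.0543] ((612.4922485351562, 313.08685302734375), (67.39879608154297, 258.67291259765625), 67.26696014404297)
side0 rail 155 [0.5565 0.3287 0.103 ] ((555.9481811523438, 331.9170227050781), (28.281721115112305, 111.79886627197266), 56.96611785888672) 0.10340529327432513
side0 back 285 [0.5832 0.3252 0.0551] ((681.044677734375, 335.1923522949219), (117.22026824951172, 362.311279296875), 89.49658966064453)
corner [0.6841 0.2211 0.06  ]
corner [ 0.6462 -0.159   0.06  ]
corner [0.4388 0.213  0.06  ]
corner [0.4426 0.0428 0.06  ]
ring [0.5498 0.1198] 0.07174545561502607
ring [0.5486 0.1245] 0.07085761672785415
plate edge right wrist [0.6618 0.1719 0.06  ] [ 0.649  -0.1592  0.06  ]
plate edge left wrist [array([0.4458, 0.1734, 0.06  ]), array([0.4389, 0.0535, 0.06  ])]
coreA(front) [array([0.4913, 0.1121, 0.08  ]), array([0.5383, 0.1241, 0.08  ]), array([0.5495, 0.0998, 0.08  ]), array([0.5   , 0.0893, 0.08  ])]
coreB [array([0.5688, 0.1241, 0.08  ]), array([0.5969, 0.1196, 0.08  ]), array([0.592 , 0.0729, 0.08  ]), array([0.5634, 0.0756, 0.08  ])]
bob [array([0.5323, 0.1652, 0.096 ]), array([0.5607, 0.1292, 0.096 ]), array([0.5898, 0.1421, 0.096 ]), array([0.5762, 0.1652, 0.096 ])]
scene0 44 [0.5851 0.0818 0.0701] [0.5934 0.1269 0.0838]
lid 287 [ 0.5011 -0.13    0.1265] [ 0.5984 -0.0071  0.137 ] ((552.0296020507812, -67.25309753417969), (91.88752746582031, 121.94515228271484), 6.524102687835693)
side0 12 [0.5865 0.0873 0.0782] [0.5924 0.127  0.0837]
lid 188 [ 0.5002 -0.1336  0.126 ] [ 0.5977 -0.0073  0.137 ] ((549.1475830078125, -70.50473022460938), (126.34528350830078, 97.0373764038086), 89.27567291259766)
```

```bash
python3 - <<'E'
from h import *
crop(load("side0"),150,70,330,270,3,"c3.png")
f=load("scene0");crop(f,180,90,310,200,6,"c4.png")
E
```

```text
(no output)
```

View pics/c3.png

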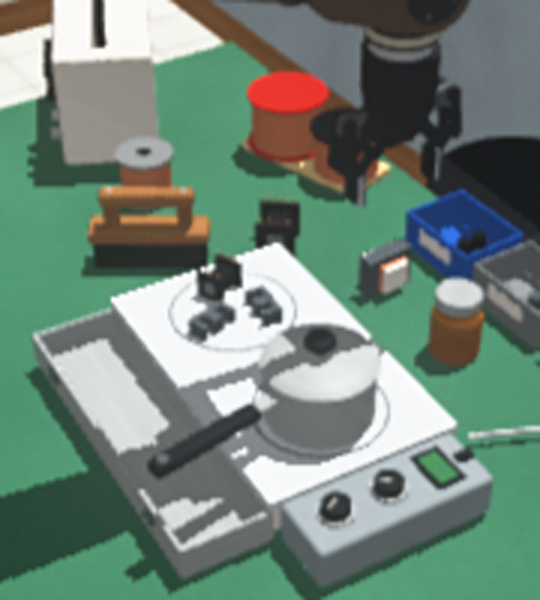

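View pics/c4.png

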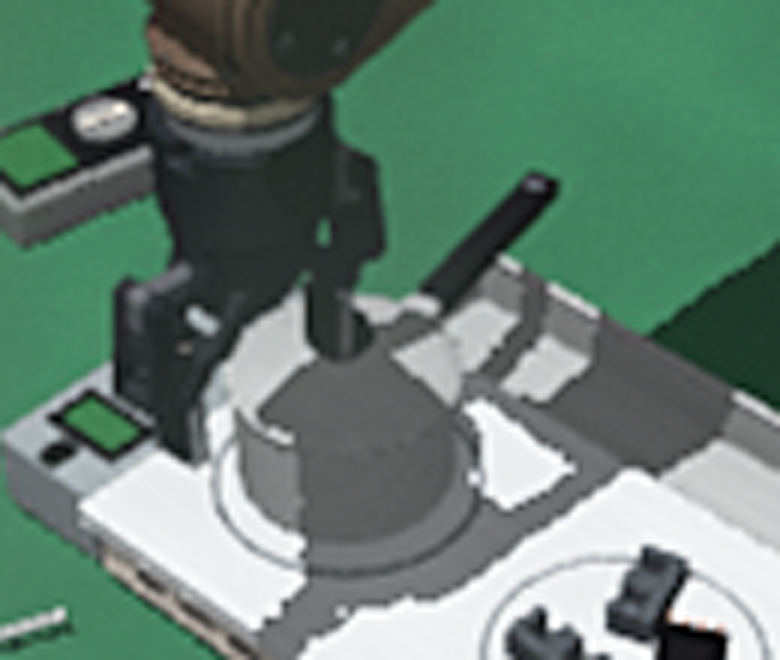

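```bash
cat >> h.py <<'E'
def poly(f,img,k,off,pts,col):
    q=np.array([(proj(f,np.array(p,float))-off)*k for p in pts]).round().astype(np.int32)
    cv2.polylines(img,[q],True,col,1,cv2.LINE_AA)
def rect(c,ang,l,w,z):
    c=np.array(c);a=np.deg2rad(ang);X=np.array([np.cos(a),np.sin(a)]);Y=np.array([-X[1],X[0]])
    return [np.append(c+sx*l/2*X+sy*w/2*Y,z) for sx,sy in[(1,1),(1,-1),(-1,-1),(-1,1)]]
def circ(c,r,z): return [(c[0]+r*np.cos(t),c[1]+r*np.sin(t),z) for t in np.linspace(0,6.28,60)]
E
cat > ov.py <<'E'
from h import *
def ov(src,name,box,k,st=(.546,.026),yaw=-2.2,br=(.557,.333),ba=-34,pot=None,ph=None):
    f=load(src);x0,y0,x1,y1=box
    img=cv2.resize(f["color"][y0:y1,x0:x1,::-1],None,fx=k,fy=k,interpolation=cv2.INTER_CUBIC).copy()
    off=np.array([x0,y0])-.0
    a=np.deg2rad(yaw);R=np.array([[np.cos(a),-np.sin(a)],[np.sin(a),np.cos(a)]])
    poly(f,img,k,off,rect(st,yaw,.22,.37,.06),(0,0,255))
    for s in(1,-1): poly(f,img,k,off,circ(np.array(st)+R@[0,s*.095],.072,.06),(255,0,255))
    if br is not None:
        poly(f,img,k,off,rect(br,ba,.116,.022,.104),(255,255,0));poly(f,img,k,off,rect(br,ba,.148,.044,.055),(255,255,0));poly(f,img,k,off,rect(br,ba,.140,.036,.0),(0,255,255))
    if pot is not None:
        poly(f,img,k,off,circ(pot,.061,.131),(255,0,0));poly(f,img,k,off,circ(pot,.055,.06),(0,200,0))
        d=np.array([np.cos(np.deg2rad(ph)),np.sin(np.deg2rad(ph))])
        poly(f,img,k,off,rect(np.array(pot)+d*.1455,ph,.125,.02,.122),(255,0,0))
    cv2.imwrite("pics/"+name,img)
E
python3 - <<'E'
from ov import *
f=load("scene0")
t=world(f,270.5,120.5,.122);print("handle tip",t)
p=(.545,-.068);ph=np.degrees(np.arctan2(t[1]-p[1],t[0]-p[0]));print(ph,np.hypot(t[0]-p[0],t[1]-p[1]))
ov("scene0","o1.png",(170,100,390,280),3.6,pot=p,ph=ph)
ov("side0","o2.png",(150,120,330,270),4.2,pot=p,ph=ph)
E
```

```text
handle tip [ 0.33890449 -0.0958342   0.122     ]
-172.3084640085527 0.2079665899385227
```

View pics/o1.png

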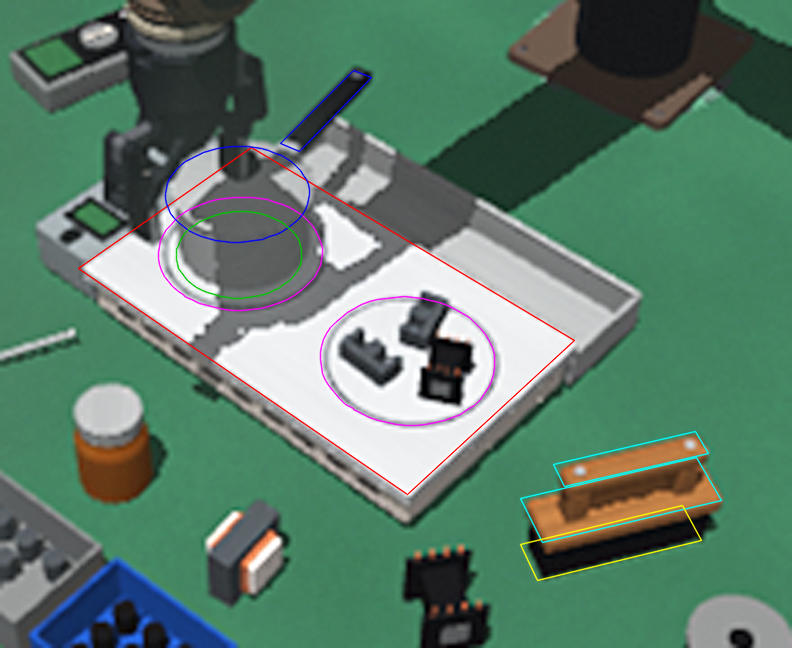

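View pics/o2.png

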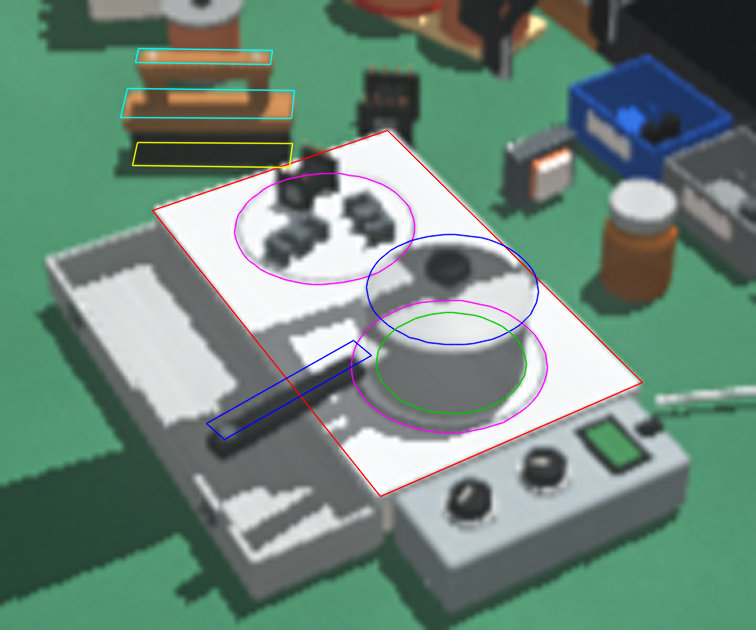

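Overlays match: station at (0.546, 0.026) with yaw −2.2°, brush at (0.557, 0.333) with its long axis at −34°. I'm moving above the brush and turning the jaws across the rail.

Request:
move_arm([
  [[0.037,-0.013,0,0,0,0,100],[0.037,-0.013,0,0,0,0,100],[0.037,-0.013,0,0,0,0,100],[0.037,-0.013,0,0,0,0,100],[0.037,-0.013,0,0,0,0,100],[0.037,-0.013,0,0,0,0,100],[0.037,-0.013,0,0,0,0,100],[0.037,-0.013,0,0,0,0,100]],
])

```text
t: 0.82
tcp_pos: [0.5698, 0.2976, 0.2077]
eef_rot: [0.707, 0.707, -0.0, -0.0]
wrist_force: [1.4, 0.3, -0.1]
grip_width: 0.0854
```

Request:
move_arm([
  [[0.037,-0.013,0,0,0,-7,100],[0,0,0,0,0,-7,100],[0,0,0,0,0,-7,100],[0,0,0,0,0,-7,100],[0,0,0,0,0,-7,100],[0,0,0,0,0,-7,100],[0,0,0,0,0,-7,100],[0,0,0,0,0,-7,100]],
])

```text
t: 1.48
tcp_pos: [0.5577, 0.333, 0.2074]
eef_rot: [0.289, 0.957, -0.0, -0.0]
wrist_force: [0.1, 0.0, -0.7]
grip_width: 0.0856
```

```bash
python3 - <<'E'
from ov import *
from bench import manip
f=snap("wrist","wrist1");snap("side","side1");snap("scene","scene1");o=manip.get_obs();print(o["t"],o["tcp_pos"],o["eef_rot"],o["wrist_force"])
ov("wrist1","o3.png",(0,0,512,384),1.5)
ov("side1","o4.png",(150,120,330,270),4.2,pot=(.545,-.068),ph=-172)
ov("scene1","o5.png",(170,100,310,240),5.4,pot=(.545,-.068),ph=-172)
E
```

```text
1.6333 [0.55776476 0.33293911 0.20758987] [ 2.93782408e-01  9.55872245e-01 -2.45060632e-04 -2.95032386e-04] [-0.30972002  0.66575907 -0.34302602]
```

View pics/o3.png

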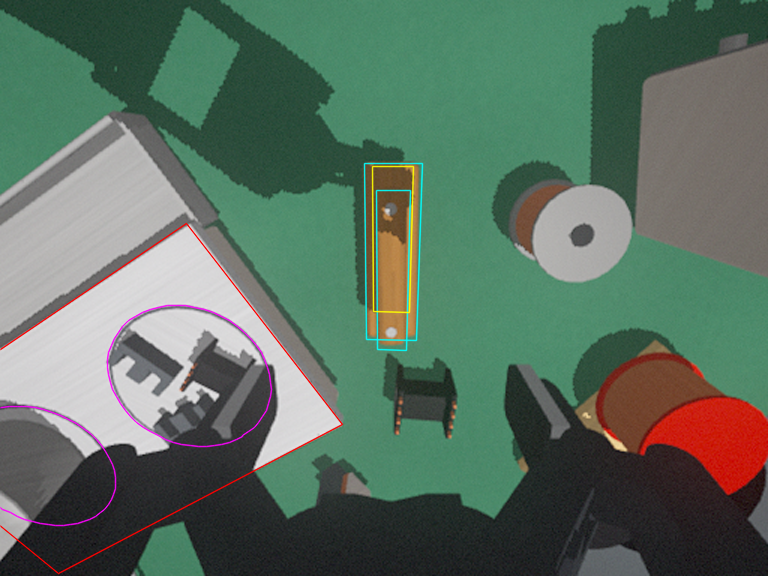

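View pics/o5.png

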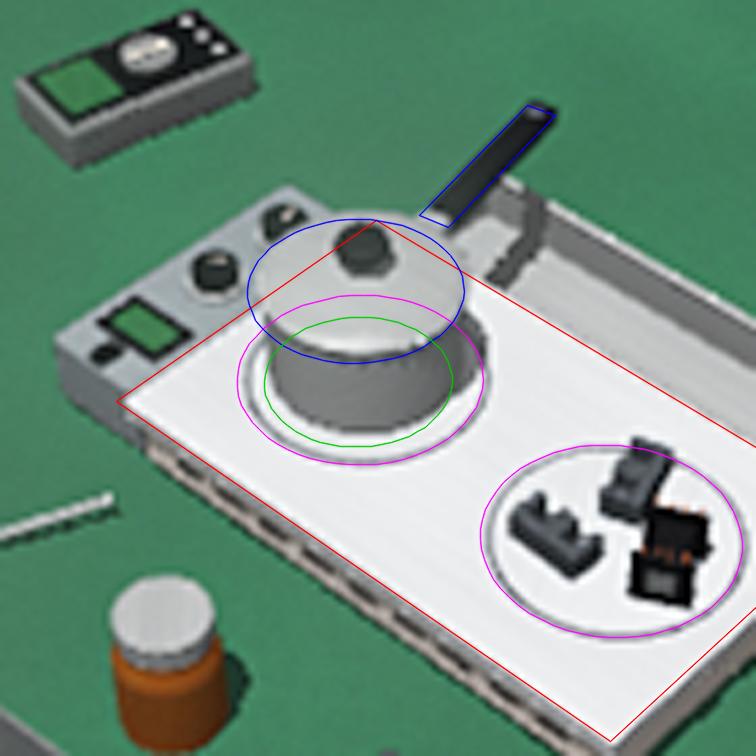

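The wrist overlay fits the brush: studs at (389,210) and (391,332), about 2 mm off centre, which the jaws will take up. I'm lowering and gripping.

Request:
move_arm([
  [[0,0,0.04,0,0,0,100],[0,0,0.035,0,0,0,100],[0,0,0.025,0,0,0,100],[0,0,0.015,0,0,0,100],[0,0,0.009,0,0,0,100],[0,0,0,0,0,0,0],[0,0,0,0,0,0,0],[0,0,0,0,0,0,0]],
], grip_force=60)

```text
t: 2.3
tcp_pos: [0.5592, 0.3336, 0.086]
eef_rot: [0.293, 0.956, 0.001, 0.001]
wrist_force: [-0.1, 0.1, -0.9]
grip_width: 0.0519
```

Request:
move_arm([
  [[0,0,0,0,0,0,0],[0,0,0,0,0,0,0],[0,0,0,0,0,0,0],[0,0,0,0,0,0,0],[0,0,0,0,0,0,0],[0,0,0,0,0,0,0],[0,0,0,0,0,0,0],[0,0,0,0,0,0,0]],
])

```text
t: 2.97
tcp_pos: [0.5579, 0.333, 0.0839]
eef_rot: [0.292, 0.956, -0.0, -0.0]
wrist_force: [0.2, -0.3, 0.1]
grip_width: 0.0002
```

```bash
python3 - <<'E'
from ov import *
f=load("wrist1");crop(f,60,190,200,310,5.5,"c5.png")
crop(load("side1"),150,170,330,300,4.2,"c6.png")
import numpy as np
# pot from depth, wall/lid points both cams
for n in["scene1","side1"]:
    P=cloud(load(n))
    m=(P[...,2]>.07)&(P[...,2]<.12)&(P[...,0]>.46)&(P[...,0]<.65)&(P[...,1]<.03)&(P[...,1]>-.15)
    q=P[m]
    from scipy.optimize import least_squares
    r=least_squares(lambda s:np.hypot(q[:,0]-s[0],q[:,1]-s[1])-.058,[.545,-.07],loss="soft_l1",f_scale=.002);print(n,len(q),r.x,np.median(abs(r.fun)))
    m=(P[...,2]>.112)&(P[...,2]<.13)&(P[...,0]>.32)&(P[...,0]<.45)&(P[...,1]<-.0)&(P[...,1]>-.15);q=P[m]
    print("handle",len(q),q.mean(0),cv2.minAreaRect((q[:,:2]*1000).astype(np.float32)))
E
```

```text
scene1 436 [ 0.53536128 -0.07040468] 0.0010751513429268812
handle 168 [ 0.3922689  -0.08840606  0.12081489] ((390.68206787109375, -89.81260681152344), (122.17222595214844, 24.028427124023438), 11.177457809448242)
side1 448 [ 0.53742261 -0.06979386] 0.0010138357229884098
handle 284 [ 0.38874638 -0.09645871  0.12111235] ((390.3699645996094, -94.10555267333984), (118.91506958007812, 23.245399475097656), 9.096695899963379)
```

View pics/c5.png

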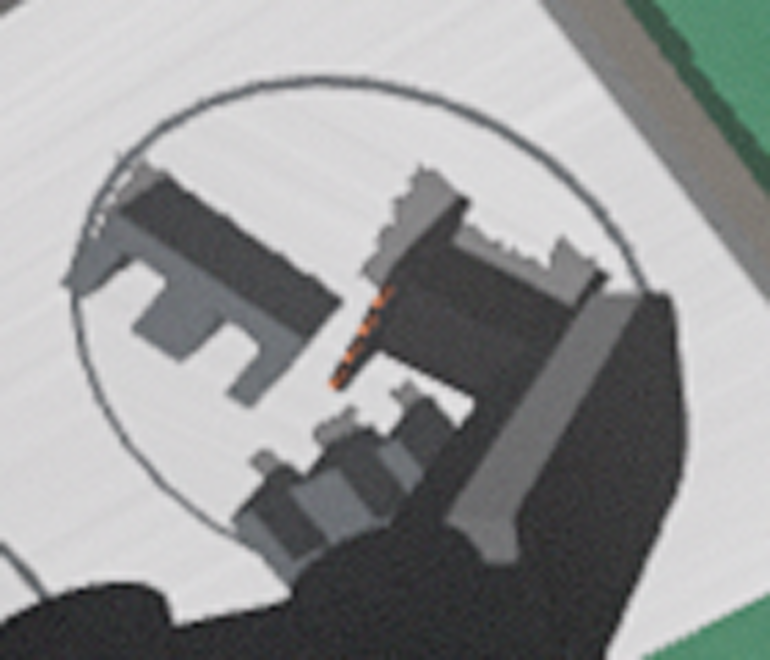

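View pics/o4.png

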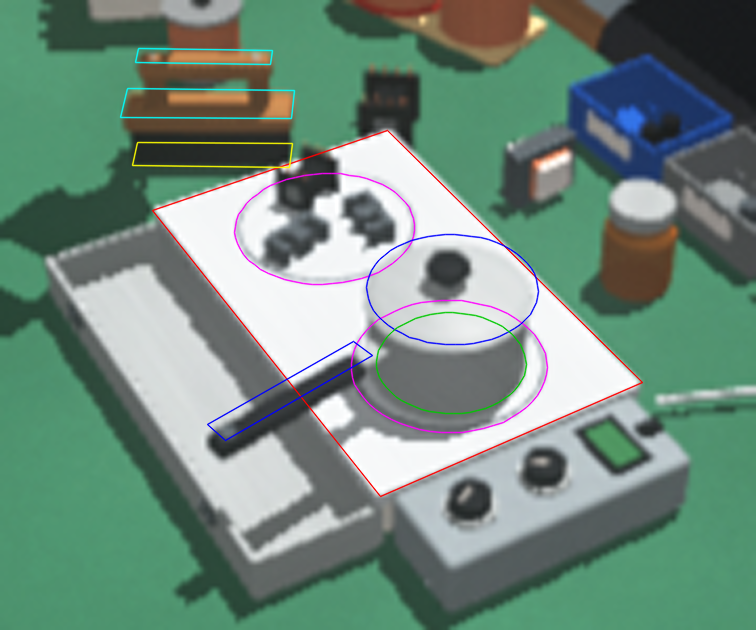

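The jaws shut to 0, so they did not take the rail. I'll look before doing anything else.

```bash
python3 - <<'E'
from ov import *
f=snap("wrist","wrist2");g=snap("side","side2");h=snap("scene","scene2")
ov("side2","o6.png",(180,90,280,170),7)
ov("scene2","o7.png",(290,190,400,270),7)
E
```

```text
(no output)
```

View pics/o6.png

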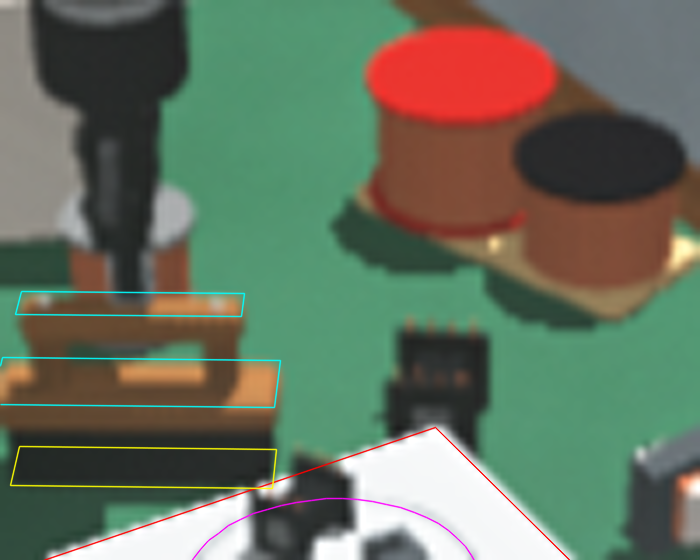

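View pics/o7.png

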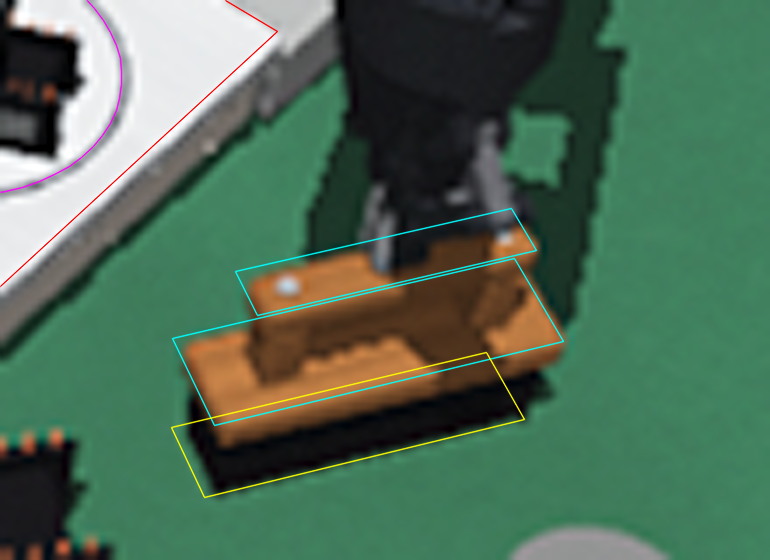

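View pics/wrist2.png

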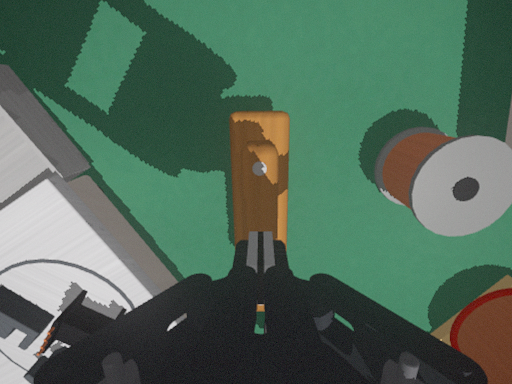

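```bash
python3 - <<'E'
from ov import *
from bench import manip
o=manip.get_obs();print(o["grip_width"],o["tcp_pos"],o["wrist_force"],o["q"])
crop(load("wrist2"),200,200,320,320,6,"c7.png")
f=load("scene2");img=cv2.resize(f["color"][190:250,320:390,::-1],None,fx=11,fy=11,interpolation=cv2.INTER_NEAREST)
cv2.imwrite("pics/c8.png",img)
for nm in("scene2","side2","wrist2"):
    f=load(nm);print(nm,proj(f,o["tcp_pos"]),proj(f,np.array(o["tcp_pos"])+[0,0,-.008]))
P=cloud(load("wrist2"));print(P[240:300:6,250:276:5,:].round(3)[:,:,2])
E
```

```text
0.00020158087695888526 [0.55792819 0.3330166  0.08395244] [ 0.39207797 -0.66521576 -0.18337792] [ 3.82206247e-01  3.53760595e-01  1.73082997e+00 -8.97693512e-06
  1.05718623e+00 -5.95139221e-01]
scene2 [343.84409581 232.14517943] [343.41223106 233.98578497]
side2 [199.20370215 137.90843246] [199.36233275 139.74255453]
wrist2 [262.67192475 228.45740445] [262.56789544 223.3663894 ]
[[0.121 0.121 0.12  0.12  0.121 0.113]
 [0.126 0.127 0.127 0.126 0.126 0.12 ]
 [0.133 0.134 0.132 0.132 0.133 0.126]
 [0.137 0.139 0.139 0.137 0.138 0.132]
 [0.143 0.143 0.144 0.144 0.143 0.138]
 [0.149 0.149 0.144 0.144 0.149 0.151]
 [0.153 0.153 0.143 0.147 0.153 0.153]
 [0.157 0.154 0.143 0.151 0.157 0.157]
 [0.16  0.154 0.143 0.153 0.16  0.161]
 [0.164 0.153 0.143 0.152 0.165 0.163]]
```

View pics/c7.png

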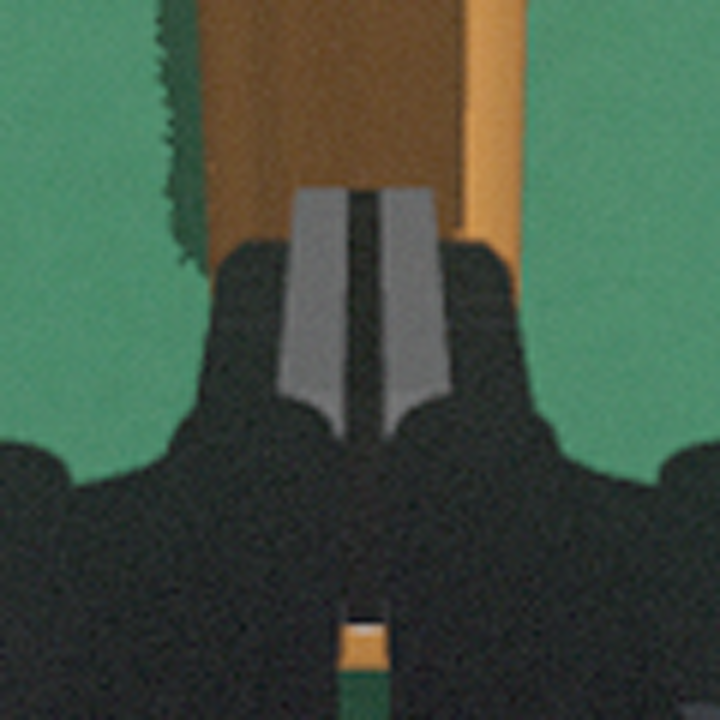

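View pics/c8.png

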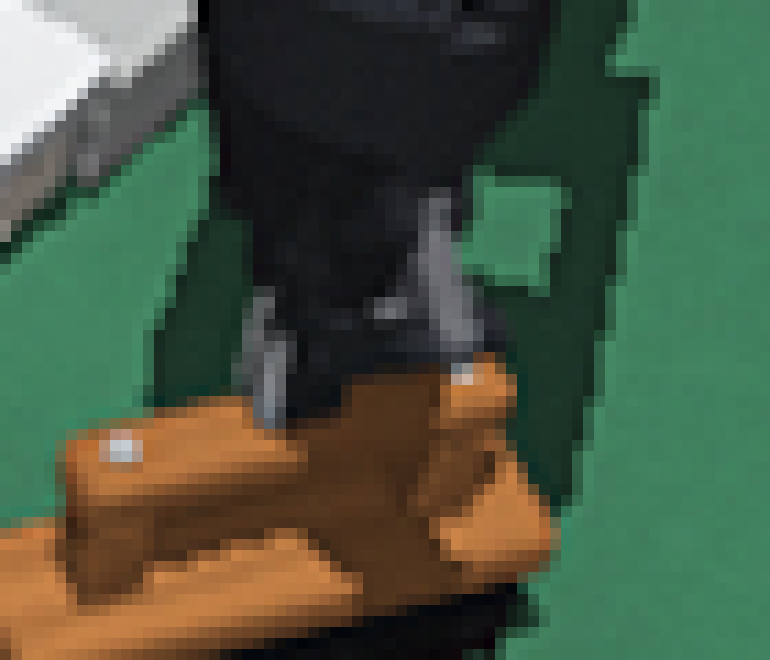

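```bash
python3 - <<'E'
from ov import *
P=cloud(load("wrist1"))
print("wrist1 (TCP z .2076) finger pts"); 
for v in range(236,272,4): print(v,[tuple(P[v,u].round(3)) for u in(172,178,342,347)])
P=cloud(load("wrist2"))
print("wrist2 TCP (.558,.333,.084)")
for v in range(222,262,3): print(v,[tuple(P[v,u].round(3)) for u in(246,252,261,267)])
P=cloud(load("scene2"))
for v in range(216,236,1): print(v,[tuple(P[v,u].round(3)) for u in(344,348,352)])
E
```

```text
wrist1 (TCP z .2076) finger pts
236 [(np.float64(0.564), np.float64(0.188), np.float64(0.059)), (np.float64(0.568), np.float64(0.194), np.float64(0.058)), (np.float64(0.726), np.float64(0.373), np.float64(-0.002)), (np.float64(0.73), np.float64(0.379), np.float64(-0.002))]
240 [(np.float64(0.568), np.float64(0.185), np.float64(0.061)), (np.float64(0.573), np.float64(0.19), np.float64(0.058)), (np.float64(0.731), np.float64(0.37), np.float64(-0.0)), (np.float64(0.736), np.float64(0.376), np.float64(-0.001))]
244 [(np.float64(0.521), np.float64(0.3), np.float64(0.249)), (np.float64(0.523), np.float64(0.302), np.float64(0.249)), (np.float64(0.571), np.float64(0.374), np.float64(0.249)), (np.float64(0.572), np.float64(0.376), np.float64(0.249))]
248 [(np.float64(0.522), np.float64(0.3), np.float64(0.252)), (np.float64(0.524), np.float64(0.302), np.float64(0.25)), (np.float64(0.573), np.float64(0.373), np.float64(0.249)), (np.float64(0.572), np.float64(0.375), np.float64(0.253))]
252 [(np.float64(0.523), np.float64(0.301), np.float64(0.255)), (np.float64(0.526), np.float64(0.301), np.floa
[... 7388 characters left out ...]
), np.float64(0.338), np.float64(0.1)), (np.float64(0.558), np.float64(0.345), np.float64(0.094)), (np.float64(0.546), np.float64(0.351), np.float64(0.088))]
233 [(np.float64(0.57), np.float64(0.339), np.float64(0.097)), (np.float64(0.559), np.float64(0.345), np.float64(0.091)), (np.float64(0.524), np.float64(0.343), np.float64(0.056))]
234 [(np.float64(0.57), np.float64(0.34), np.float64(0.093)), (np.float64(0.532), np.float64(0.336), np.float64(0.053)), (np.float64(0.524), np.float64(0.344), np.float64(0.052))]
235 [(np.float64(0.542), np.float64(0.329), np.float64(0.052)), (np.float64(0.536), np.float64(0.338), np.float64(0.054)), (np.float64(0.531), np.float64(0.347), np.float64(0.057))]
```

The wrist depth shows open fingertips at z=0.249 with the reported TCP at 0.2076, and closed tips at about 0.109 with it at 0.084. So the real tips sit about 26 mm above the reported TCP, not 8 mm below it. Both depth cameras agree, and their bench and plate heights check out, so I'm trusting them and correcting z by about −34 mm. The brush has not moved. I'll open, go down, and re-grip.

Request:
move_arm([
  [[0,0,-0.015,0,0,0,100],[0,0,0,0,0,0,100],[0,0,0,0,0,0,100],[0,0,0,0,0,0,100],[0,0,0,0,0,0,100],[0,0,0,0,0,0,100],[0,0,0,0,0,0,100],[0,0,0,0,0,0,100]],
])

```text
t: 3.78
tcp_pos: [0.5578, 0.333, 0.0986]
eef_rot: [0.292, 0.956, -0.0, -0.0]
wrist_force: [0.8, -0.1, 0.5]
grip_width: 0.0854
```

Request:
move_arm([
  [[0,0,0.02,0,0,0,100],[0,0,0.015,0,0,0,100],[0,0,0.01,0,0,0,100],[0,0,0.006,0,0,0,100],[0,0,0,0,0,0,100],[0,0,0,0,0,0,0],[0,0,0,0,0,0,0],[0,0,0,0,0,0,0]],
])

```text
t: 4.45
tcp_pos: [0.5588, 0.3333, 0.0492]
eef_rot: [0.292, 0.956, 0.001, 0.001]
wrist_force: [-0.1, 0.8, -0.3]
grip_width: 0.0519
```

Request:
move_arm([
  [[0,0,0,0,0,0,0],[0,0,0,0,0,0,0],[0,0,0,0,0,0,0],[0,0,0,0,0,0,0],[0,0,0,0,0,0,0]],
])

```text
t: 4.87
tcp_pos: [0.5585, 0.3332, 0.0489]
eef_rot: [0.292, 0.956, 0.0, 0.001]
wrist_force: [0.5, -0.4, 3.5]
grip_width: 0.0211
```

```bash
python3 - <<'E'
from ov import *
f=snap("scene","scene3");snap("wrist","wrist3");crop(f,310,190,390,260,9,"c9.png")
E
```

```text
(no output)
```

View pics/c9.png

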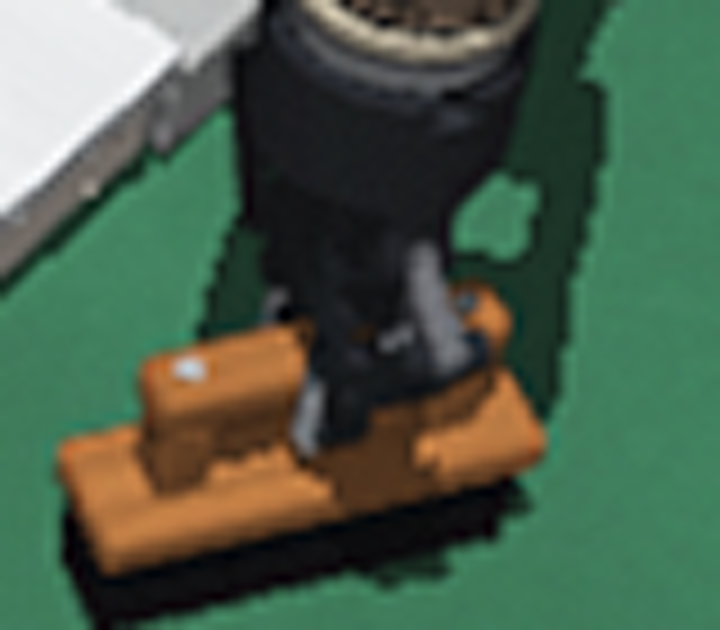

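The rail is held at width 0.0211. I'm lifting, turning the brush across the plate and computing the piece extents.

Request:
move_arm([
  [[0,0,-0.02,0,0,0,0],[0,0,-0.03,0,0,0,0],[0,0,-0.035,0,0,0,0],[0,0,-0.035,0,0,0,0],[0,0,0,0,0,7,0],[0,0,0,0,0,7,0],[0,0,0,0,0,7,0],[0,0,0,0,0,7,0]],
])

```text
t: 5.63
tcp_pos: [0.5571, 0.3328, 0.1666]
eef_rot: [0.518, 0.856, -0.001, -0.001]
wrist_force: [-0.5, 0.4, -1.9]
grip_width: 0.0212
```

Request:
move_arm([
  [[0,0,0,0,0,7,0],[0,0,0,0,0,7,0],[0,0,0,0,0,7,0],[0,0,0,0,0,7,0],[0,0,0,0,0,2.2,0],[0,0,0,0,0,0,0],[0,0,0,0,0,0,0]],
])

```text
t: 6.22
tcp_pos: [0.5573, 0.3328, 0.1667]
eef_rot: [0.72, 0.694, -0.001, -0.0]
wrist_force: [0.7, -0.6, -1.4]
grip_width: 0.021
```

```bash
python3 - <<'E'
from ov import *
from bench import manip
np.set_printoptions(precision=3,suppress=True)
f=load("wrist1")
for n,z,pts in[("bob top",.096,[(470,200),(335,385),(605,275)]),("bob base",.06,[(425,165),(565,240)]),("coreA top",.08,[(165,178),(340,300),(248,405),(68,285)]),("coreB",.08,[(270,480),(410,395),(460,425),(235,520)])]:
    print(n,[world(f,60+u/5.5,190+v/5.5,z)[:2] for u,v in pts])
o=manip.get_obs();print(o["tcp_pos"],o["eef_rot"],o["grip_width"],o["wrist_force"])
g=snap("wrist","wrist4");snap("side","side4");crop(load("side4"),150,70,330,230,4.2,"c10.png")
E
```

```text
bob top [array([0.528, 0.193]), array([0.546, 0.139]), array([0.557, 0.205])]
bob base [array([0.521, 0.166]), array([0.554, 0.181])]
coreA top [array([0.49, 0.13]), array([0.533, 0.141]), array([0.542, 0.104]), array([0.497, 0.093])]
coreB [array([0.56 , 0.094]), array([0.561, 0.137]), array([0.573, 0.142]), array([0.563, 0.079])]
[0.557 0.333 0.167] [ 0.72   0.694 -0.001 -0.   ] 0.021045811208067845 [ 0.697 -0.56  -1.392]
```

View pics/wrist4.png

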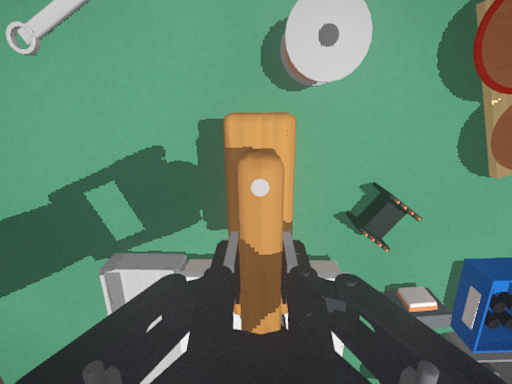

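View pics/c10.png

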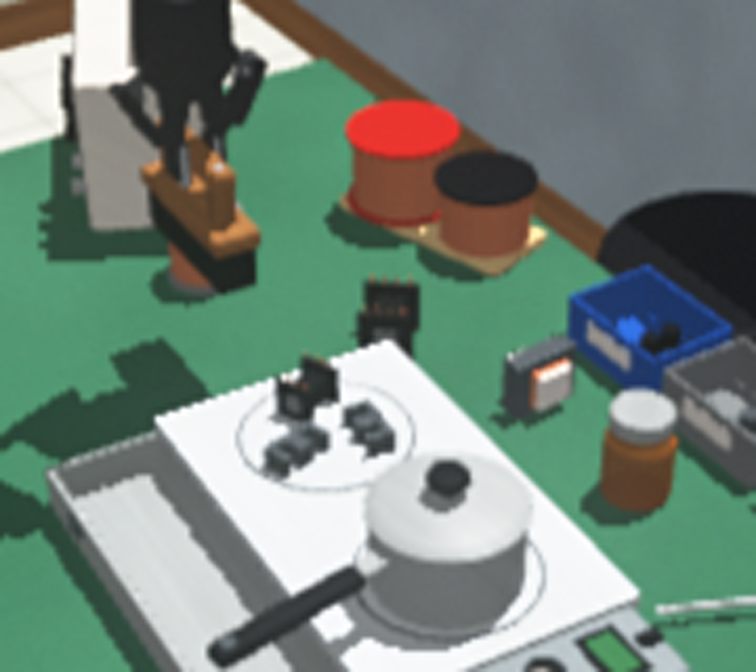

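```bash
python3 - <<'E'
from ov import *
for n in("wrist0","wrist1","scene1","side4"):
    P=cloud(load(n))
    for lab,lo,hi in(("all",.066,.11),("bob",.086,.11)):
        m=(P[...,2]>lo)&(P[...,2]<hi)&(P[...,0]>.46)&(P[...,0]<.65)&(P[...,1]<.22)&(P[...,1]>.03)
        q=P[m];print(n,lab,len(q),q[:,:2].min(0).round(3) if len(q) else 0,q[:,:2].max(0).round(3) if len(q) else 0)
E
```

```text
wrist0 all 4154 [0.489 0.074] [0.592 0.173]
wrist0 bob 1028 [0.533 0.135] [0.581 0.168]
wrist1 all 2095 [0.488 0.075] [0.584 0.184]
wrist1 bob 376 [0.53  0.137] [0.567 0.183]
scene1 all 502 [0.489 0.077] [0.608 0.193]
scene1 bob 125 [0.532 0.138] [0.582 0.187]
side4 all 412 [0.46  0.053] [0.628 0.196]
side4 bob 90 [0.528 0.136] [0.582 0.187]
```

Request:
move_arm([
  [[-0.0337,0.0143,0,0,0,0,0],[-0.0337,0.0143,0,0,0,0,0],[-0.0337,0.0143,0,0,0,0,0],[-0.0337,0.0143,0,0,0,0,0],[-0.0337,0.0143,0,0,0,0,0],[-0.0337,0.0143,0,0,0,0,0],[0,0,0,0,0,0,0]],
])

```text
t: 6.9
tcp_pos: [0.6383, 0.1213, 0.1681]
eef_rot: [0.722, 0.692, -0.0, 0.002]
wrist_force: [-0.5, -0.0, -2.1]
grip_width: 0.0212
```

Request:
move_arm([
  [[0,0,0.02,0,0,0,0],[0,0,0.016,0,0,0,0],[0,0,0.01,0,0,0,0],[0,0,0.006,0,0,0,0],[0,0,0,0,0,0,0],[0,0,0,0,0,0,0]],
])

```text
t: 7.4
tcp_pos: [0.636, 0.128, 0.1161]
eef_rot: [0.72, 0.694, -0.0, -0.0]
wrist_force: [-0.6, -0.0, -1.3]
grip_width: 0.0212
```

```bash
python3 - <<'E'
from ov import *
from bench import manip
f=snap("scene","scene5");snap("side","side5");snap("wrist","wrist5")
o=manip.get_obs();print(o["tcp_pos"],o["eef_rot"],o["grip_width"],o["wrist_force"])
c=o["tcp_pos"][:2]
for n,b,out in(("scene5",(230,140,360,260),"o8.png"),("side5",(170,110,300,220),"o9.png")):
    f=load(n);k=5.8;x0,y0,x1,y1=b
    img=cv2.resize(f["color"][y0:y1,x0:x1,::-1],None,fx=k,fy=k,interpolation=cv2.INTER_CUBIC);off=np.array([x0,y0])
    z0=o["tcp_pos"][2]-.049
    poly(f,img,k,off,rect(c,87.8,.148,.044,z0+.055),(255,255,0));poly(f,img,k,off,rect(c,87.8,.14,.036,z0),(0,0,255));poly(f,img,k,off,rect((.546,.026),-2.2,.22,.37,.06),(0,255,0))
    cv2.imwrite("pics/"+out,img)
E
```

```text
[0.63681336 0.12798092 0.11745622] [0.72038919 0.69356901 0.00089634 0.00080025] 0.021354008318211406 [ 0.2483587  -1.12465198 -1.38210787]
```

View pics/o8.png

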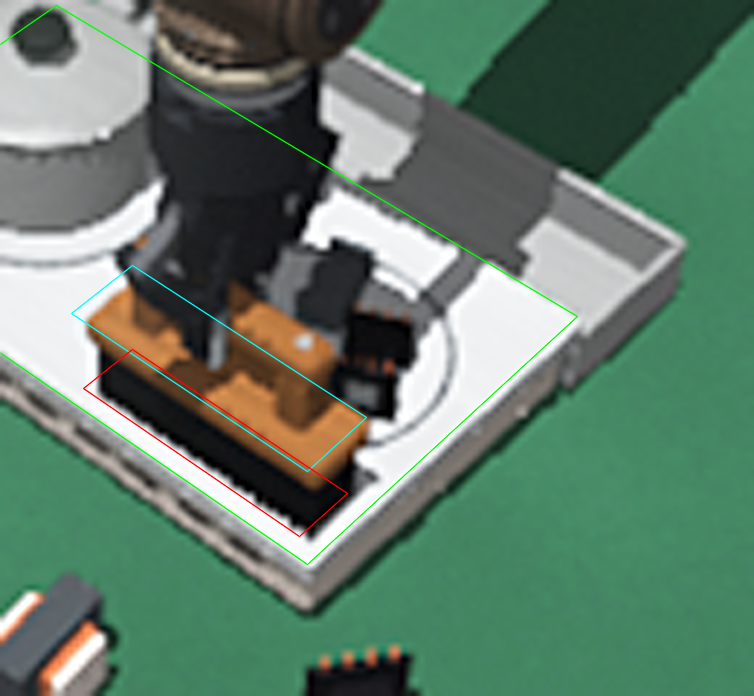

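View pics/o9.png

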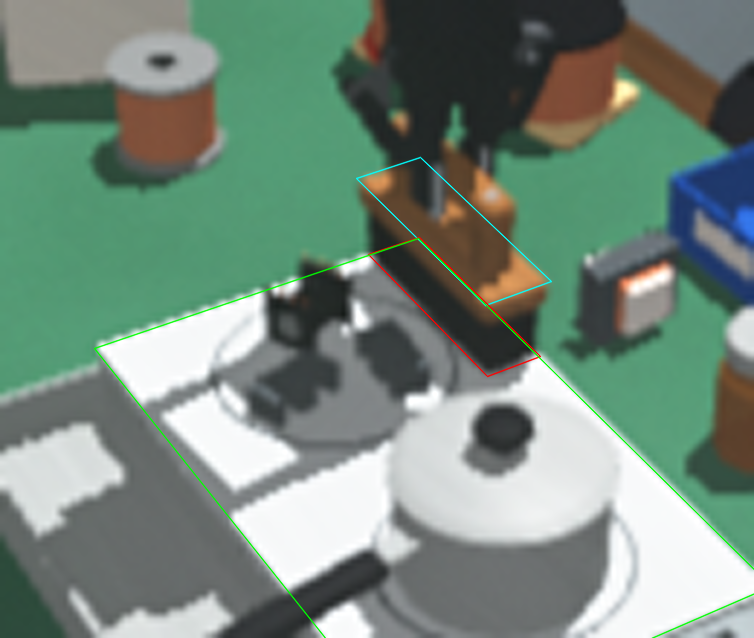

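The brush pose agrees with the model to within about 3 mm. I'm lowering the last 5 mm and sweeping the first part.

Request:
move_arm([
  [[0,0,0.003,0,0,0,0],[0,0,0.002,0,0,0,0],[0,0,0,0,0,0,0]],
])

```text
t: 7.8
tcp_pos: [0.6357, 0.1277, 0.1107]
eef_rot: [0.721, 0.693, -0.0, -0.0]
wrist_force: [-0.1, -0.4, -2.0]
grip_width: 0.0211
```

Request:
move_arm([
  [[0,-0.01,0,0,0,0,0],[0,-0.012,0,0,0,0,0],[0,-0.012,0,0,0,0,0],[0,-0.012,0,0,0,0,0],[0,-0.012,0,0,0,0,0],[0,-0.012,0,0,0,0,0],[0,-0.012,0,0,0,0,0],[0,-0.012,0,0,0,0,0]],
])

```text
t: 8.47
tcp_pos: [0.542, 0.1313, 0.1113]
eef_rot: [0.721, 0.693, 0.001, 0.001]
wrist_force: [1.0, 0.1, -2.0]
grip_width: 0.0211
```

```bash
python3 - <<'E'
from ov import *
from bench import manip
f=snap("scene","scene6");g=snap("side","side6")
crop(f,230,120,360,250,5,"c11.png");crop(g,160,110,300,230,5,"c12.png")
o=manip.get_obs();print(o["tcp_pos"],o["grip_width"],o["wrist_force"])
E
```

```text
[0.54059912 0.13147575 0.11086517] 0.021123116768862416 [-0.40902388  0.12341948 -2.40847082]
```

View pics/c11.png

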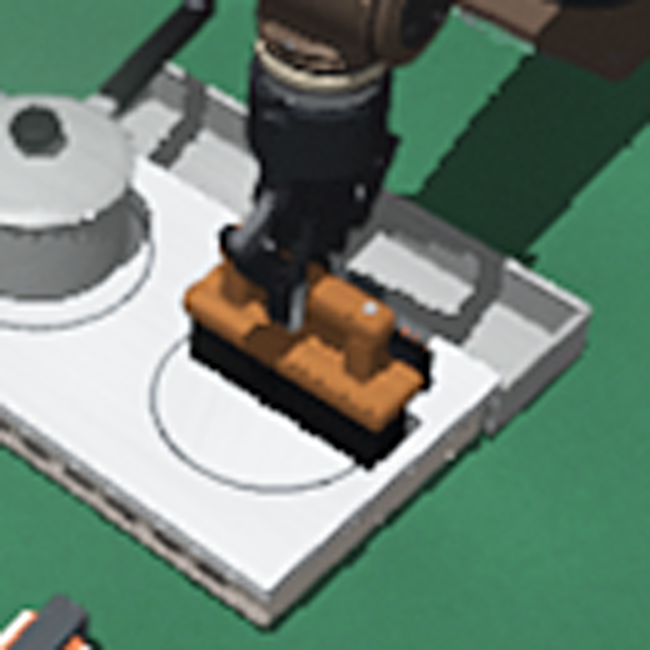

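View pics/c12.png

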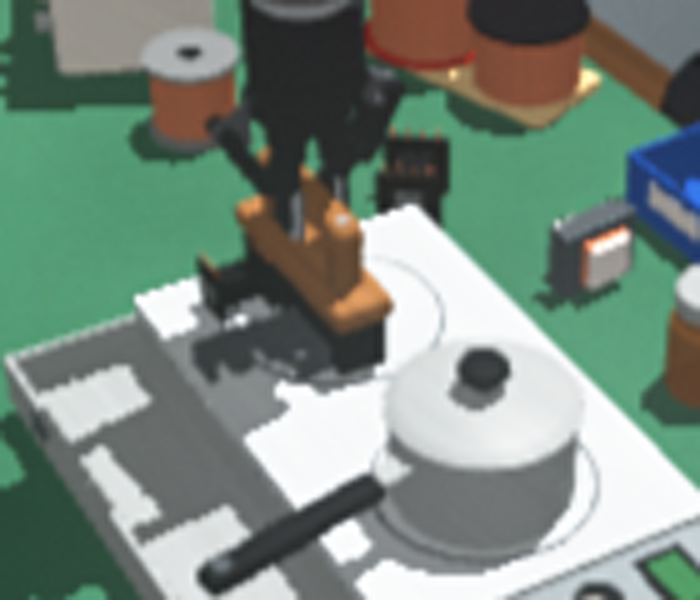

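The pieces are ahead of the brush, with nothing slipping past the ends. I'm carrying on over the edge.

Request:
move_arm([
  [[0,-0.012,0,0,0,0,0],[0,-0.012,0,0,0,0,0],[0,-0.012,0,0,0,0,0],[0,-0.012,0,0,0,0,0],[0,-0.012,0,0,0,0,0],[0,-0.012,0,0,0,0,0],[0,-0.012,0,0,0,0,0],[0,-0.01,0,0,0,0,0]],
])

```text
t: 9.23
tcp_pos: [0.4482, 0.1349, 0.1115]
eef_rot: [0.721, 0.693, 0.0, 0.0]
wrist_force: [0.1, -0.5, -2.0]
grip_width: 0.0215
```

Request:
move_arm([
  [[0,-0.008,0,0,0,0,0],[0,-0.005,0,0,0,0,0],[0,0,0,0,0,0,0],[0,0,0,0,0,0,0]],
])

```text
t: 9.57
tcp_pos: [0.4354, 0.1354, 0.1112]
eef_rot: [0.721, 0.693, 0.0, 0.0]
wrist_force: [0.8, -0.1, -1.1]
grip_width: 0.0209
```

```bash
python3 - <<'E'
from ov import *
from bench import manip
f=snap("scene","scene7");g=snap("side","side7")
crop(f,230,110,360,240,5,"c13.png");crop(g,150,120,300,240,5,"c14.png")
o=manip.get_obs();print(o["tcp_pos"],o["grip_width"],o["wrist_force"])
E
```

```text
[0.4357061  0.13537094 0.11125177] 0.021302287524917227 [-0.49052991 -0.2793155  -1.68414754]
```

View pics/c13.png

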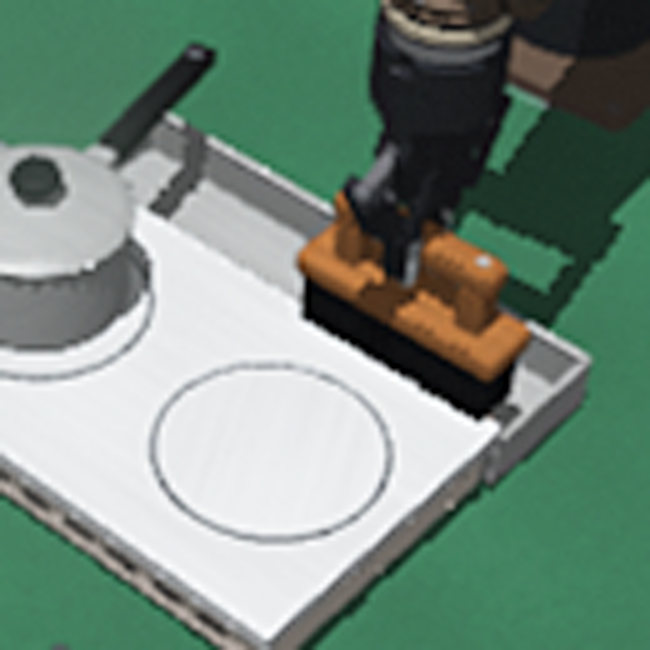

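View pics/c14.png

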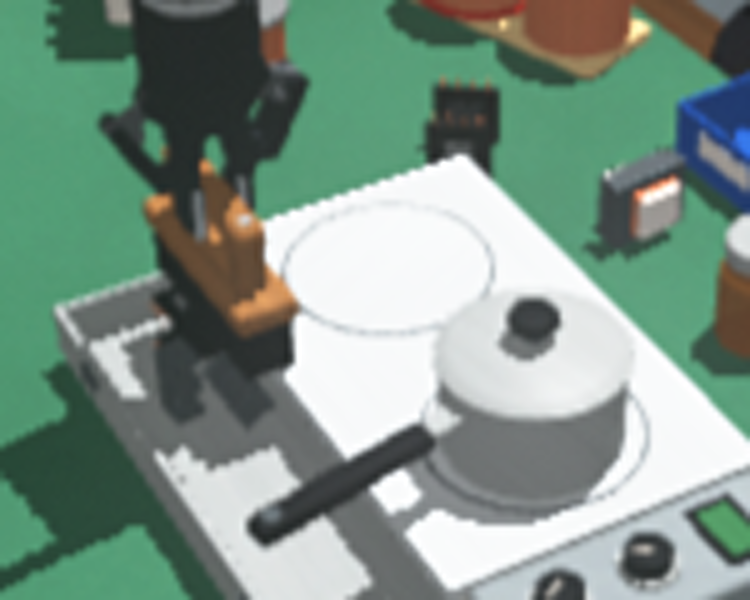

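All three pieces are off the plate and the ring is bare. I'm lifting the brush to look into the tray and checking the reel and decoy bobbin positions before setting it down.

Request:
move_arm([
  [[0,0,-0.02,0,0,0,0],[0,0,-0.035,0,0,0,0],[0.035,0.02,0,0,0,0,0],[0.035,0.02,0,0,0,0,0],[0.035,0.02,0,0,0,0,0],[0.035,0.02,0,0,0,0,0],[0.035,0.02,0,0,0,0,0],[0.015,0.015,0,0,0,0,0]],
])

```text
t: 10.33
tcp_pos: [0.5589, 0.3249, 0.1657]
eef_rot: [0.72, 0.694, 0.001, -0.0]
wrist_force: [0.2, -0.7, -1.5]
grip_width: 0.0212
```

```bash
python3 - <<'E'
from ov import *
from bench import manip
f=snap("scene","scene8");g=snap("side","side8")
crop(f,250,110,390,240,5,"c15.png");crop(g,150,120,300,240,5,"c16.png")
o=manip.get_obs();print(o["tcp_pos"],o["eef_rot"],o["grip_width"],o["wrist_force"])
w=load("wrist4");print("reel",world(w,328,35,.068),world(w,352,12,.068),"decoy",world(w,385,217,.03))
E
```

```text
[0.55953667 0.32341076 0.16539124] [7.19819939e-01 6.94160474e-01 6.84823439e-04 1.50665220e-04] 0.020823079808506617 [-0.56761365 -0.36127631 -2.04388448]
reel [0.61992667 0.46584192 0.068     ] [0.6395086 0.4823206 0.068    ] decoy [0.70753861 0.2727046  0.03      ]
```

View pics/c15.png

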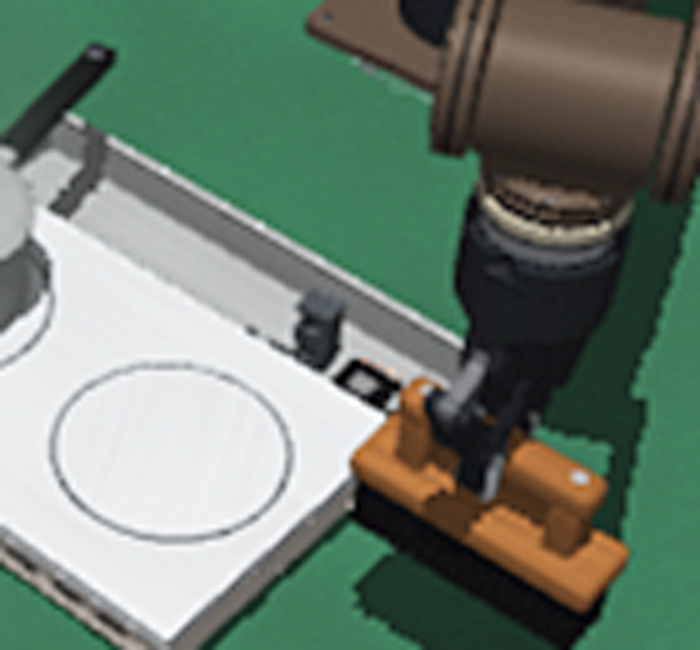

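View pics/c16.png

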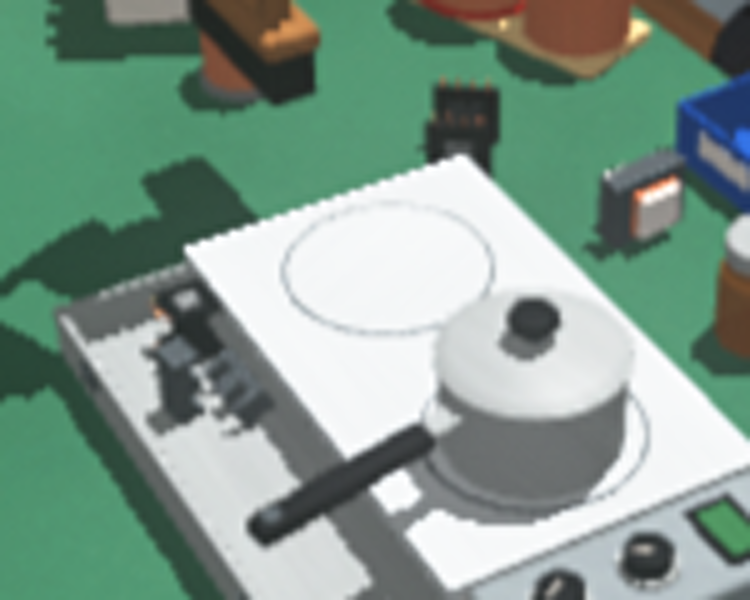

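The tray holds all three pieces: side crop shows the bobbin at (190,310) and the cores at (175,375) and (240,390). I'm setting the brush down on clear bench and releasing it.

Request:
move_arm([
  [[0,0,0.03,0,0,0,0],[0,0,0.03,0,0,0,0],[0,0,0.025,0,0,0,0],[0,0,0.018,0,0,0,0],[0,0,0.008,0,0,0,0],[0,0,0.004,0,0,0,0],[0,0,0,0,0,0,0],[0,0,0,0,0,0,0]],
])

```text
t: 11.1
tcp_pos: [0.5585, 0.3211, 0.0525]
eef_rot: [0.721, 0.693, 0.001, 0.001]
wrist_force: [-0.3, 0.4, -1.8]
grip_width: 0.021
```

```bash
python3 - <<'E'
from h import *
from bench import manip
g=snap("side","side9");crop(g,150,90,280,190,5.5,"c17.png")
o=manip.get_obs();print(o["tcp_pos"],o["grip_width"],o["wrist_force"])
E
```

```text
[0.55876411 0.3212575  0.05294224] 0.02114811526217498 [ 0.70896629  0.25273242 -1.45501853]
```

View pics/c17.png

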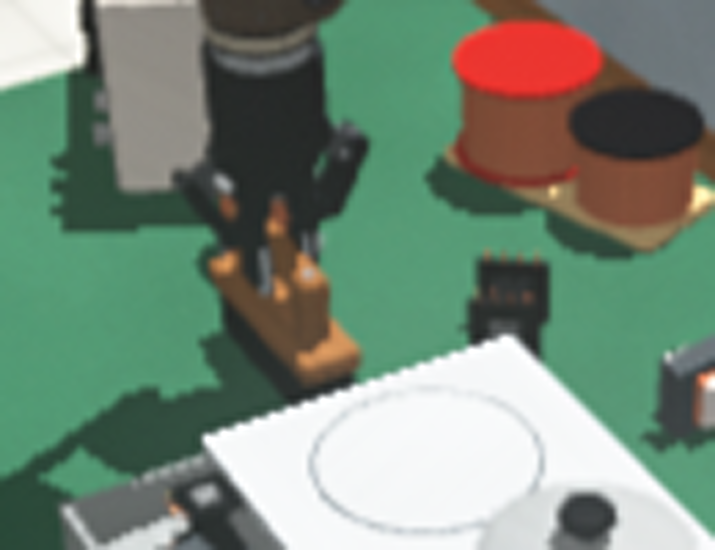

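Request:
move_arm([
  [[0,0,0.0015,0,0,0,0],[0,0,0.001,0,0,0,0],[0,0,0.001,0,0,0,0],[0,0,0,0,0,0,0]],
])

```text
t: 11.48
tcp_pos: [0.558, 0.3212, 0.0488]
eef_rot: [0.721, 0.693, 0.001, 0.0]
wrist_force: [-1.0, 1.5, 2.9]
grip_width: 0.0212
```

Request:
move_arm([
  [[0,0,0,0,0,0,100],[0,0,0,0,0,0,100],[0,0,0,0,0,0,100],[0,0,0,0,0,0,100],[0,0,0,0,0,0,100],[0,0,0,0,0,0,100],[0,0,0,0,0,0,100],[0,0,0,0,0,0,100]],
])

```text
t: 12.15
tcp_pos: [0.5573, 0.3208, 0.0475]
eef_rot: [0.721, 0.693, -0.0, -0.0]
wrist_force: [-0.1, 0.6, -0.2]
grip_width: 0.085
```

Request:
move_arm([
  [[0,0,-0.02,0,0,0,100],[0,0,-0.04,0,0,0,100],[0,0,-0.04,0,0,0,100],[0,0,-0.04,0,0,0,100],[0,0,-0.01,0,0,0,100],[0,0,0,0,0,0,100],[0,0,0,0,0,0,100]],
])

```text
t: 12.73
tcp_pos: [0.5573, 0.3208, 0.1977]
eef_rot: [0.721, 0.693, 0.0, 0.0]
wrist_force: [-0.3, -0.1, -0.0]
grip_width: 0.0854
```

```bash
python3 - <<'E'
from ov import *
from bench import manip
f=snap("scene","scene10");g=snap("side","side10")
o=manip.get_obs();print(o["t"],o["tcp_pos"],o["eef_rot"],o["wrist_force"],o["q"])
from scipy.optimize import least_squares
for n in["scene10","side10"]:
    P=cloud(load(n))
    m=(P[...,2]>.066)&(P[...,2]<.12)&(P[...,0]>.46)&(P[...,0]<.65)&(P[...,1]<.03)&(P[...,1]>-.15);q=P[m]
    r=least_squares(lambda s:np.hypot(q[:,0]-s[0],q[:,1]-s[1])-.058,[.545,-.07],loss="soft_l1",f_scale=.002);print(n,r.x,np.median(abs(r.fun)))
ov("side10","o10.png",(150,90,330,240),4.2,br=(.558,.3215),ba=87.8,pot=(.536,-.070),ph=-171)
ov("scene10","o11.png",(170,100,390,280),3.5,br=(.558,.3215),ba=87.8,pot=(.536,-.070),ph=-171)
E
```

```text
12.8333 [0.55582017 0.32023764 0.19438066] [ 0.7205622   0.69338573 -0.00231755 -0.00098757] [ 0.63548025 -0.70131544 -0.34347439] [3.64747537e-01 2.27448297e-01 1.67318018e+00 7.39763154e-06
 1.24600257e+00 4.03180981e-01]
scene10 [ 0.53533271 -0.07031921] 0.0011722802821353129
side10 [ 0.5375594  -0.06985893] 0.0009771793858177648
```

View pics/o10.png

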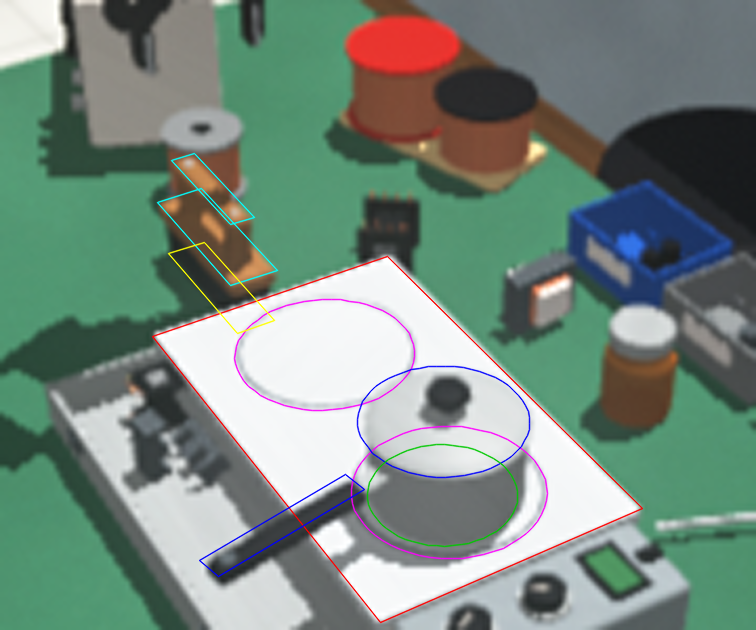

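View pics/o11.png

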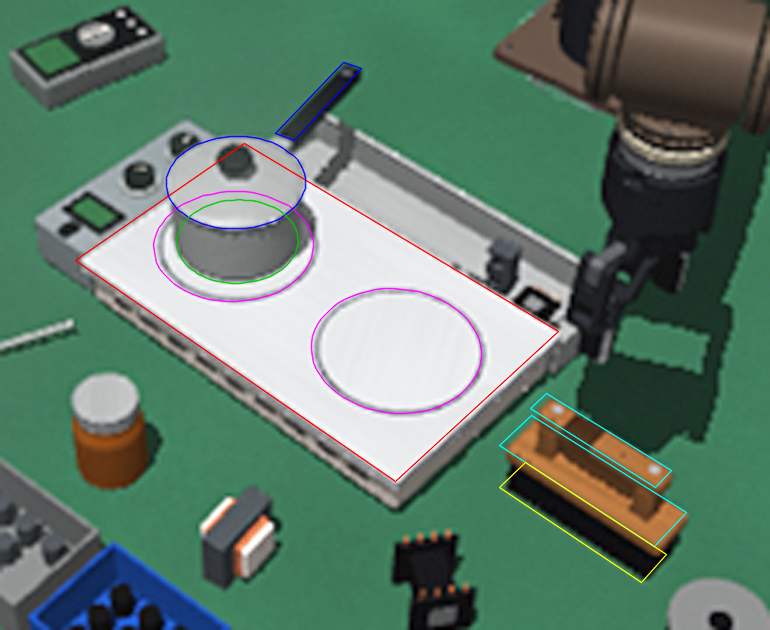

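The brush stands at (0.558, 0.3215). The pot axis is at (0.536, −0.070) with the handle towards about −171°. I'm moving above the handle root and turning the jaws across it.

Request:
move_arm([
  [[-0.0373,-0.0095,0,0,0,0,100],[-0.0373,-0.0095,0,0,0,0,100],[-0.0373,-0.0095,0,0,0,0,100],[-0.0373,-0.0095,0,0,0,0,100],[-0.0373,-0.0095,0,0,0,0,100],[-0.0373,-0.0095,0,0,0,0,100],[-0.0373,-0.0095,0,0,0,0,100],[-0.0373,-0.0095,0,0,0,0,100]],
])

```text
t: 13.5
tcp_pos: [0.4675, 0.0244, 0.1945]
eef_rot: [0.72, 0.694, -0.002, -0.002]
wrist_force: [1.3, -0.7, 0.8]
grip_width: 0.0854
```

Request:
move_arm([
  [[-0.0373,-0.0095,0,0,0,0,100],[-0.0373,-0.0095,0,0,0,0,100],[-0.0373,-0.0095,0,0,0,0,100],[0,0,0,0,0,7,100],[0,0,0,0,0,7,100],[0,0,0,0,0,7,100],[0,0,0,0,0,7,100],[0,0,0,0,0,7,100]],
])

```text
t: 14.17
tcp_pos: [0.4356, -0.0848, 0.1945]
eef_rot: [0.897, 0.442, -0.002, -0.002]
wrist_force: [0.4, -0.3, -0.7]
grip_width: 0.0855
```

Request:
move_arm([
  [[0,0,0,0,0,7,100],[0,0,0,0,0,7,100],[0,0,0,0,0,7,100],[0,0,0,0,0,7,100],[0,0,0,0,0,7,100],[0,0,0,0,0,7,100],[0,0,0,0,0,1.8,100],[0,0,0,0,0,0,100]],
])

```text
t: 14.83
tcp_pos: [0.4357, -0.0845, 0.1948]
eef_rot: [0.997, 0.078, -0.002, -0.001]
wrist_force: [0.3, 0.9, 0.2]
grip_width: 0.0853
```

```bash
python3 - <<'E'
from ov import *
from bench import manip
snap("wrist","wrist11");snap("scene","scene11");g=snap("side","side11")
o=manip.get_obs();print(o["t"],o["tcp_pos"],o["eef_rot"],o["wrist_force"],o["q"])
ov("wrist11","o12.png",(0,0,512,384),1.5,br=None,pot=(.536,-.070),ph=-171)
crop(g,150,100,330,250,4.2,"c18.png")
E
```

```text
14.9833 [ 0.43637981 -0.08481237  0.19595001] [ 9.96880536e-01  7.89104988e-02 -1.33498512e-03 -7.39832090e-04] [ 0.86262048 -0.46028655 -0.03161186] [-4.20942053e-01 -2.32283589e-01  2.12906495e+00  1.96925902e-05
  1.24786381e+00  9.91862565e-01]
```

View pics/o12.png

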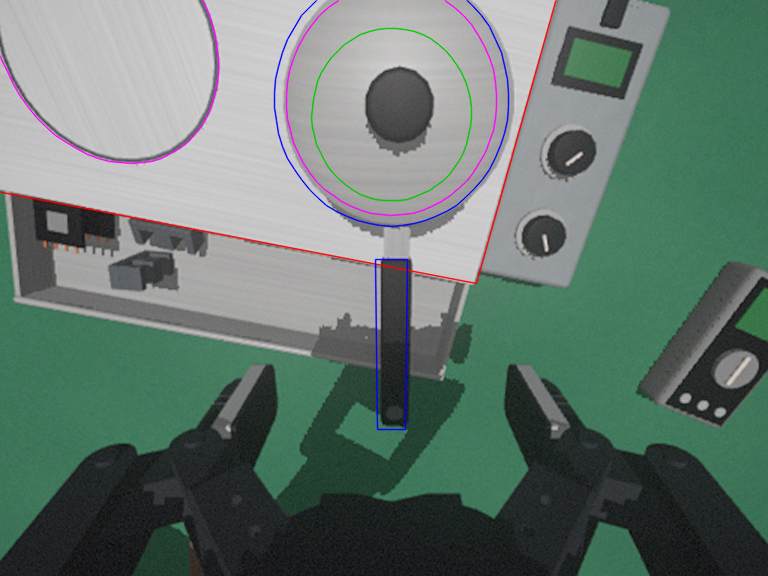

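View pics/c18.png

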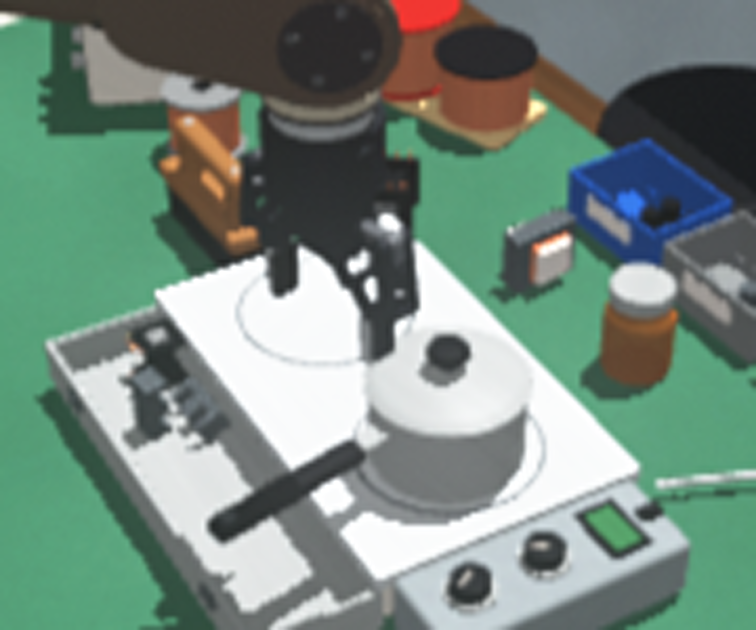

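The wrist overlay shows the handle centreline about 2.5 mm toward −y of the model, at px (395,340), with matching angle. I'm shifting 2.5 mm, descending and gripping with moderate force.

Request:
move_arm([
  [[0,0.0025,0.03,0,0,0,100],[0,0,0.035,0,0,0,100],[0,0,0.03,0,0,0,100],[0,0,0.02,0,0,0,100],[0,0,0.01,0,0,0,100],[0,0,0,0,0,0,100],[0,0,0,0,0,0,100]],
])

```text
t: 15.57
tcp_pos: [0.4377, -0.0876, 0.0727]
eef_rot: [0.997, 0.079, -0.0, -0.0]
wrist_force: [1.3, -0.5, 0.7]
grip_width: 0.0853
```

```bash
python3 - <<'E'
from ov import *
from bench import manip
w=snap("wrist","wrist12");g=snap("side","side12");s=snap("scene","scene12")
o=manip.get_obs();print(o["t"],o["tcp_pos"],o["eef_rot"],o["wrist_force"],o["torque"])
crop(g,180,120,310,240,5.5,"c19.png");crop(s,210,80,320,180,6.5,"c20.png")
E
```

```text
15.7167 [ 0.43902534 -0.08825597  0.0744214 ] [9.96907078e-01 7.85669414e-02 1.63933591e-03 9.09459920e-04] [-1.29009893 -0.24993756 -0.00588003] [-0.01320168  0.01138616 -0.0077726 ]
```

View pics/c19.png

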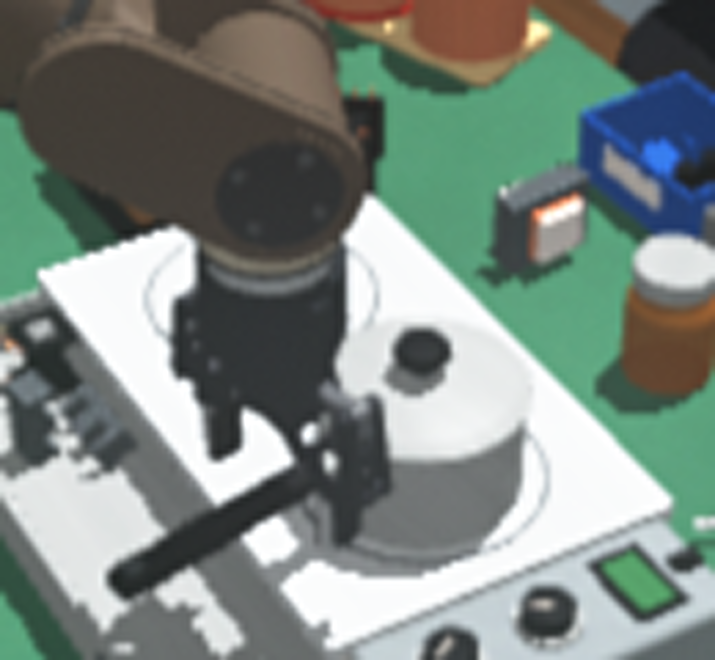

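View pics/wrist12.png

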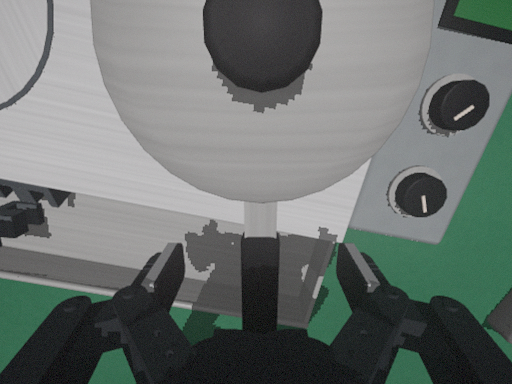

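View pics/c20.png

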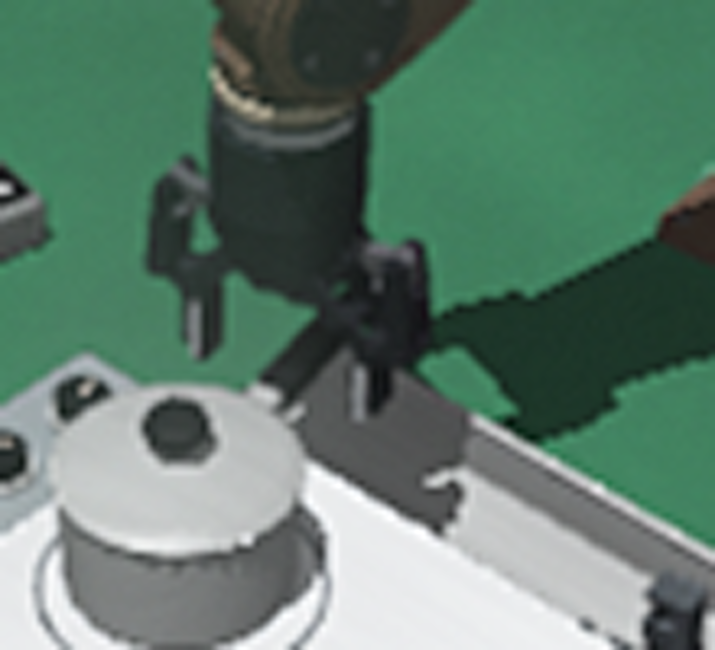

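The handle is centred between the fingers. I'm lowering 2 mm and gripping.

Request:
move_arm([
  [[0,0,0.002,0,0,0,100],[0,0,0.001,0,0,0,0],[0,0,0,0,0,0,0],[0,0,0,0,0,0,0],[0,0,0,0,0,0,0],[0,0,0,0,0,0,0],[0,0,0,0,0,0,0],[0,0,0,0,0,0,0]],
], grip_force=40)

```text
t: 16.38
tcp_pos: [0.4376, -0.0876, 0.0697]
eef_rot: [0.997, 0.078, -0.0, -0.0]
wrist_force: [-0.6, 0.2, 1.6]
grip_width: 0.0193
```

Request:
move_arm([
  [[0,0,0,0,0,0,0],[0,0,0,0,0,0,0],[0,0,0,0,0,0,0],[0,0,0,0,0,0,0]],
])

```text
t: 16.72
tcp_pos: [0.4376, -0.0876, 0.0697]
eef_rot: [0.997, 0.078, -0.0, -0.0]
wrist_force: [-1.4, 0.1, 2.5]
grip_width: 0.0194
```

```bash
python3 - <<'E'
from ov import *
from bench import manip
from scipy.optimize import least_squares
w=snap("wrist","wrist13")
for i in range(4):
    g=snap("side","side13");o=manip.get_obs();print(o["t"],o["tcp_pos"],o["wrist_force"],o["torque"],o["grip_width"])
s=snap("scene","scene13")
for n in["scene13","side13"]:
    P=cloud(load(n))
    m=(P[...,2]>.066)&(P[...,2]<.12)&(P[...,0]>.47)&(P[...,0]<.65)&(P[...,1]<.03)&(P[...,1]>-.15);q=P[m]
    r=least_squares(lambda s:np.hypot(q[:,0]-s[0],q[:,1]-s[1])-.058,[.545,-.07],loss="soft_l1",f_scale=.002);print(n,r.x,np.median(abs(r.fun)))
crop(s,190,80,320,190,6,"c21.png")
E
```

```text
16.8167 [ 0.43753478 -0.08761522  0.06966417] [-1.61036085 -0.47042004  2.86988807] [ 0.11123113  0.23901529 -0.09214214] 0.019646765152238094
16.8667 [ 0.43757689 -0.08762477  0.06972655] [-1.32559373  0.12927568  3.06188401] [ 0.08167422  0.33360871 -0.11631339] 0.01930944041468043
16.9167 [ 0.43752235 -0.08760943  0.06967113] [-2.16455508 -0.0988517   3.81532444] [ 0.11710844  0.30600298 -0.04967052] 0.019262931081298288
16.9667 [ 0.43755054 -0.08761728  0.0697073 ] [-3.27919383  0.57133571  5.32726592] [ 0.0850443   0.28764672 -0.0314957 ] 0.01951527085629664
scene13 [ 0.53545029 -0.07022656] 0.0009504985046747925
side13 [ 0.53781074 -0.06976256] 0.0009081180708814286
```

View pics/c21.png

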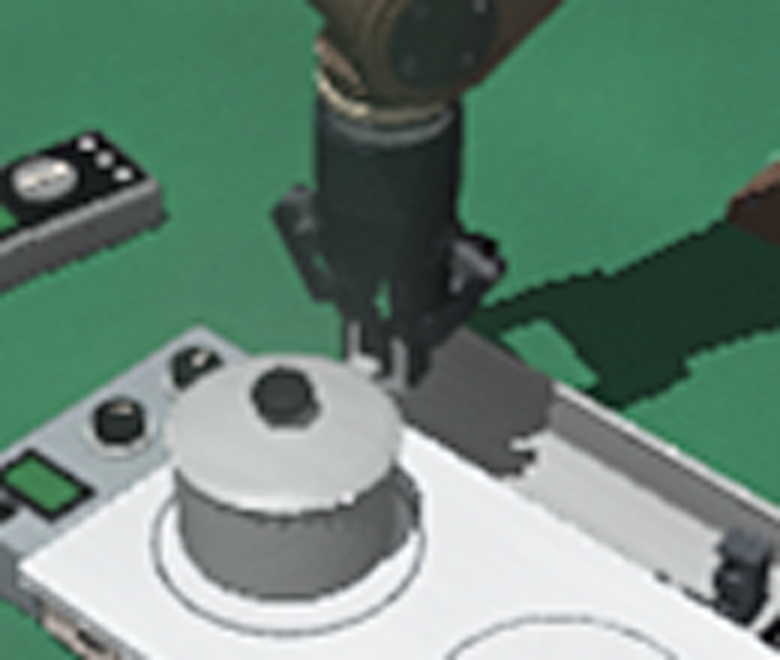

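The pot is held at width 0.0194 and has not shifted. I'm pressing it down about 3 N, so I relieve 1 mm and start the slide slowly.

Request:
move_arm([
  [[0,0,-0.001,0,0,0,0],[0,0,0,0,0,0,0],[0.001,-0.0043,0,0,0,0,0],[0.001,-0.0043,0,0,0,0,0],[0.0015,-0.0065,0,0,0,0,0],[0.0015,-0.0065,0,0,0,0,0]],
])

```text
t: 17.52
tcp_pos: [0.4388, -0.0651, 0.0703]
eef_rot: [0.997, 0.078, -0.0, 0.0]
wrist_force: [-0.2, -2.5, -2.3]
grip_width: 0.0195
```

```bash
python3 - <<'E'
from ov import *
from bench import manip
g=snap("side","side14");o=manip.get_obs();print(o["t"],o["tcp_pos"],o["eef_rot"],o["wrist_force"],o["torque"],o["grip_width"])
crop(g,180,120,310,240,5.5,"c22.png")
E
```

```text
17.5667 [ 0.43872494 -0.06372722  0.07008419] [ 9.96899151e-01  7.86857723e-02 -2.79287326e-04 -7.43919466e-04] [ 1.21664115 -1.11433112 -3.45584218] [-0.24755175 -0.12118243 -0.22771656] 0.019204066282136473
```

View pics/c22.png

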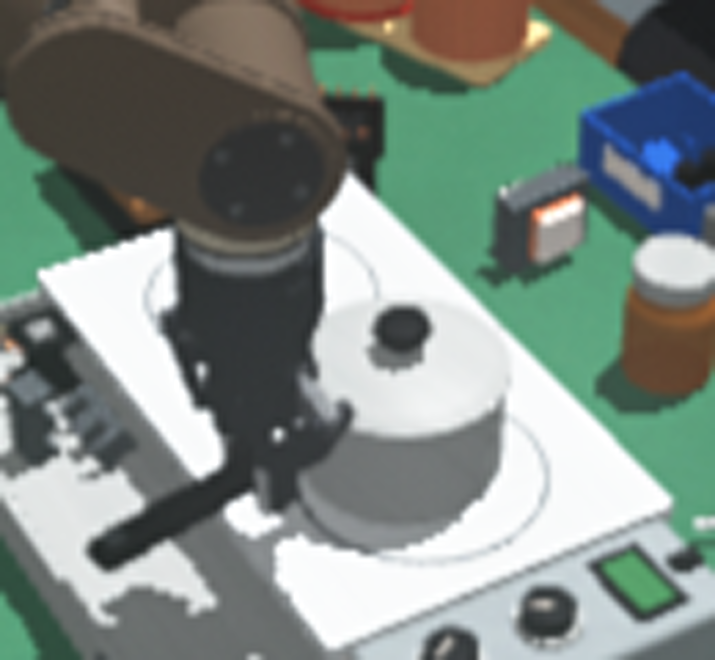

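Request:
move_arm([
  [[0,0,0.0006,0,0,0,0],[0.0015,-0.0066,0,0,0,0,0],[0.0021,-0.0092,0,0,0,0,0],[0.0021,-0.0092,0,0,0,0,0],[0.0021,-0.0092,0,0,0,0,0],[0.0021,-0.0092,0,0,0,0,0],[0.0021,-0.0092,0,0,0,0,0]],
])

```text
t: 18.15
tcp_pos: [0.4427, -0.0107, 0.0699]
eef_rot: [0.997, 0.079, -0.0, 0.0]
wrist_force: [-0.2, -4.3, -1.6]
grip_width: 0.0194
```

```bash
python3 - <<'E'
from ov import *
from bench import manip
g=snap("side","side15");o=manip.get_obs();print(o["t"],o["tcp_pos"],o["eef_rot"],o["wrist_force"],o["torque"],o["grip_width"])
crop(g,170,120,300,240,5.5,"c23.png")
E
```

```text
18.2 [ 0.44264213 -0.00913349  0.06977512] [ 9.96862022e-01  7.91533396e-02  8.04187021e-05 -9.22864748e-04] [ 1.40327363  1.27226658 -3.03020842] [-0.01250809 -0.22615121 -0.00917499] 0.019112787140404274
```

View pics/c23.png

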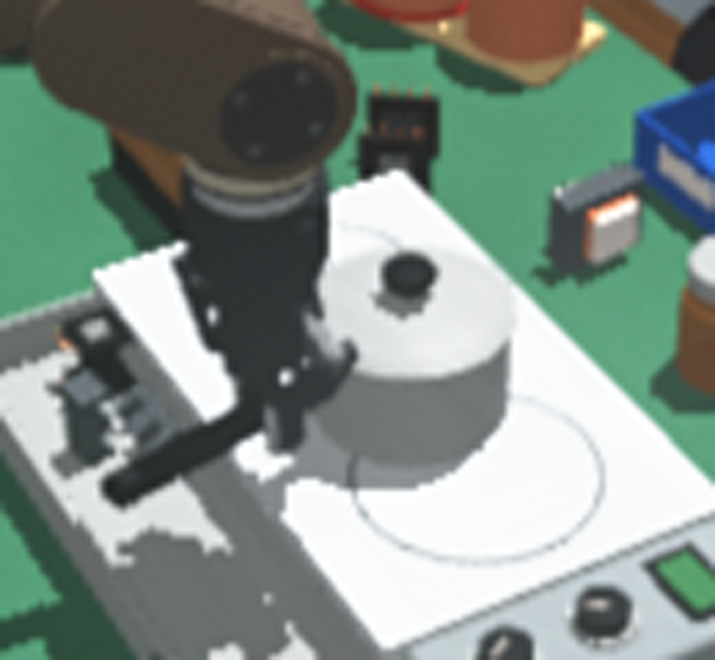

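Request:
move_arm([
  [[0.0015,-0.0066,0.0004,0,0,0,0],[0.0021,-0.0092,0,0,0,0,0],[0.0021,-0.0092,0,0,0,0,0],[0.0021,-0.0092,0,0,0,0,0],[0.0021,-0.0092,0,0,0,0,0],[0.0021,-0.0092,0,0,0,0,0],[0.0021,-0.0092,0,0,0,0,0]],
])

```text
t: 18.78
tcp_pos: [0.4471, 0.0523, 0.0697]
eef_rot: [0.997, 0.079, 0.0, 0.0]
wrist_force: [0.1, -4.5, -0.3]
grip_width: 0.0193
```

```bash
python3 - <<'E'
from ov import *
from bench import manip
g=snap("side","side16");o=manip.get_obs();print(o["t"],o["tcp_pos"],o["eef_rot"],o["wrist_force"],o["torque"],o["grip_width"])
E
```

```text
18.8333 [0.44719092 0.05383641 0.06970495] [ 9.96866550e-01  7.90975482e-02  3.49486447e-04 -7.32737497e-04] [ 0.40098563  1.5322535  -1.05775659] [ 0.14354098 -0.152643   -0.01130421] 0.01941446969871752
```

Request:
move_arm([
  [[0.0021,-0.0092,0,0,0,0,0],[0.0021,-0.0092,0,0,0,0,0],[0.0021,-0.0092,0,0,0,0,0],[0.0021,-0.0092,0,0,0,0,0],[0.0018,-0.008,0,0,0,0,0],[0.0013,-0.0059,0,0,0,0,0],[0,0,0,0,0,0,0],[0,0,0,0,0,0,0]],
])

```text
t: 19.5
tcp_pos: [0.4506, 0.1046, 0.0697]
eef_rot: [0.997, 0.079, 0.0, -0.001]
wrist_force: [0.7, 0.7, -0.1]
grip_width: 0.0191
```

```bash
python3 - <<'E'
from ov import *
from bench import manip
from scipy.optimize import least_squares
g=snap("side","side17");s=snap("scene","scene17");snap("wrist","wrist17");o=manip.get_obs();print(o["t"],o["tcp_pos"],o["eef_rot"],o["wrist_force"],o["torque"],o["grip_width"])
c=[]
for n in["scene17","side17"]:
    P=cloud(load(n))
    m=(P[...,2]>.066)&(P[...,2]<.12)&(P[...,0]>.48)&(P[...,0]<.65)&(P[...,1]<.22)&(P[...,1]>.03);q=P[m]
    r=least_squares(lambda s:np.hypot(q[:,0]-s[0],q[:,1]-s[1])-.058,[.55,.12],loss="soft_l1",f_scale=.002);print(n,r.x,np.median(abs(r.fun)));c.append(r.x)
p=np.mean(c,0)
ov("scene17","o13.png",(220,120,370,260),5,br=(.558,.3215),ba=87.8,pot=p,ph=-171)
ov("side17","o14.png",(160,100,300,220),5,br=(.558,.3215),ba=87.8,pot=p,ph=-171)
E
```

```text
19.65 [0.45059494 0.10422849 0.06972765] [ 9.96878435e-01  7.89465747e-02  4.02134622e-04 -8.13850832e-04] [0.47112603 2.73204636 1.51699487] [ 0.43185336 -0.12532207  0.12526925] 0.01907170588520419
scene17 [0.54846621 0.12184202] 0.0009756773232809518
side17 [0.55082226 0.12246835] 0.0012983237713854734
```

View pics/o13.png

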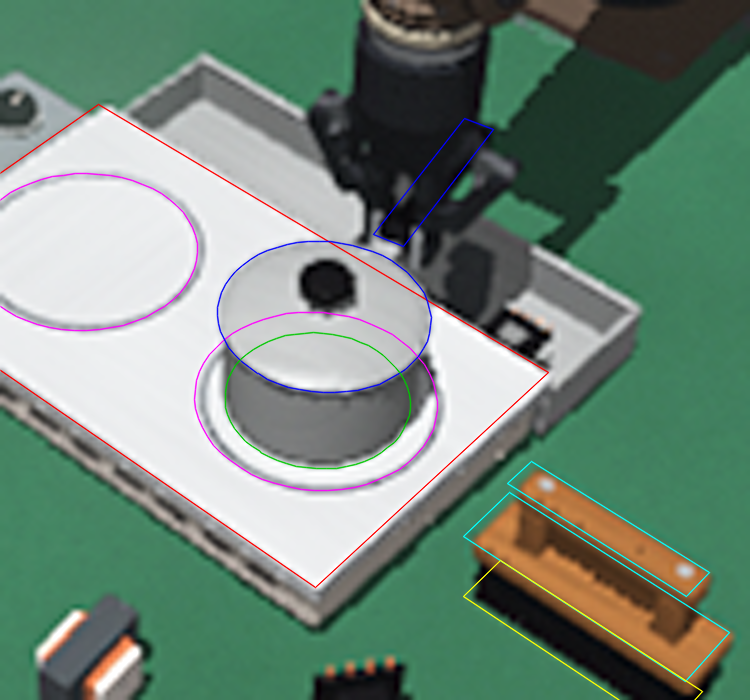

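View pics/o14.png

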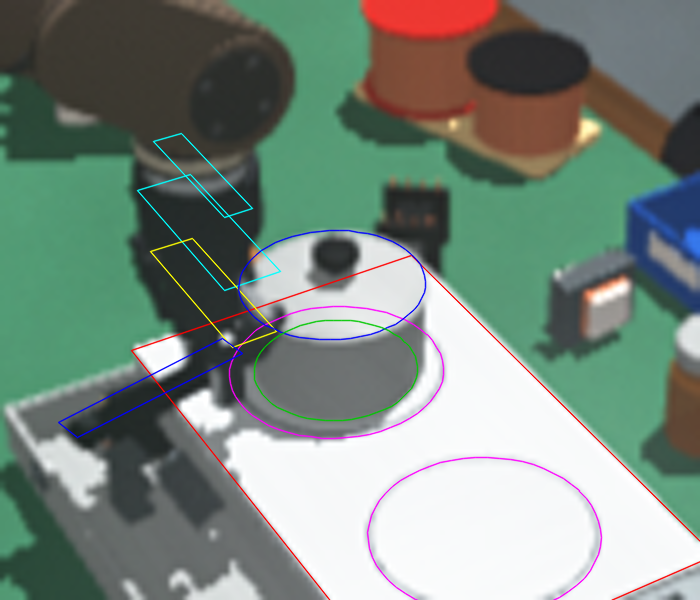

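The pot centre fits at about (0.5496, 0.122) against the ring centre (0.5497, 0.121). I'm opening, rising straight up, then moving back to check.

Request:
move_arm([
  [[0,0,0,0,0,0,100],[0,0,0,0,0,0,100],[0,0,0,0,0,0,100],[0,0,0,0,0,0,100],[0,0,0,0,0,0,100],[0,0,0,0,0,0,100],[0,0,0,0,0,0,100],[0,0,0,0,0,0,100]],
])

```text
t: 20.32
tcp_pos: [0.4504, 0.1034, 0.0695]
eef_rot: [0.997, 0.078, -0.0, 0.0]
wrist_force: [-0.0, -0.4, 0.0]
grip_width: 0.0853
```

Request:
move_arm([
  [[0,0,-0.015,0,0,0,100],[0,0,-0.03,0,0,0,100],[0,0,-0.04,0,0,0,100],[0,0,-0.04,0,0,0,100],[0,0,-0.04,0,0,0,100],[0,0,-0.02,0,0,0,100],[0,0,0,0,0,0,100]],
])

```text
t: 20.9
tcp_pos: [0.4536, 0.1035, 0.2616]
eef_rot: [0.997, 0.079, 0.006, 0.0]
wrist_force: [-0.1, 0.5, -0.3]
grip_width: 0.0852
```

```bash
python3 - <<'E'
from ov import *
from bench import manip
from scipy.optimize import least_squares
g=snap("side","side18");s=snap("scene","scene18");w=snap("wrist","wrist18");o=manip.get_obs();print(o["t"],o["tcp_pos"],o["wrist_force"],o["grip_width"])
for n in["scene18","side18"]:
    P=cloud(load(n))
    m=(P[...,2]>.066)&(P[...,2]<.12)&(P[...,0]>.48)&(P[...,0]<.65)&(P[...,1]<.22)&(P[...,1]>.03);q=P[m]
    r=least_squares(lambda s:np.hypot(q[:,0]-s[0],q[:,1]-s[1])-.058,[.55,.12],loss="soft_l1",f_scale=.002);print(n,r.x,np.median(abs(r.fun)))
crop(s,240,150,330,230,8,"c24.png");crop(g,180,120,270,200,8,"c25.png")
E
```

```text
21.05 [0.44977406 0.10344445 0.25338102] [ 0.25101213 -0.10961532 -0.52561764] 0.08540988402709444
scene18 [0.54845687 0.1216547 ] 0.0009302379415331713
side18 [0.55063554 0.12210832] 0.0013314409672009683
```

View pics/c24.png

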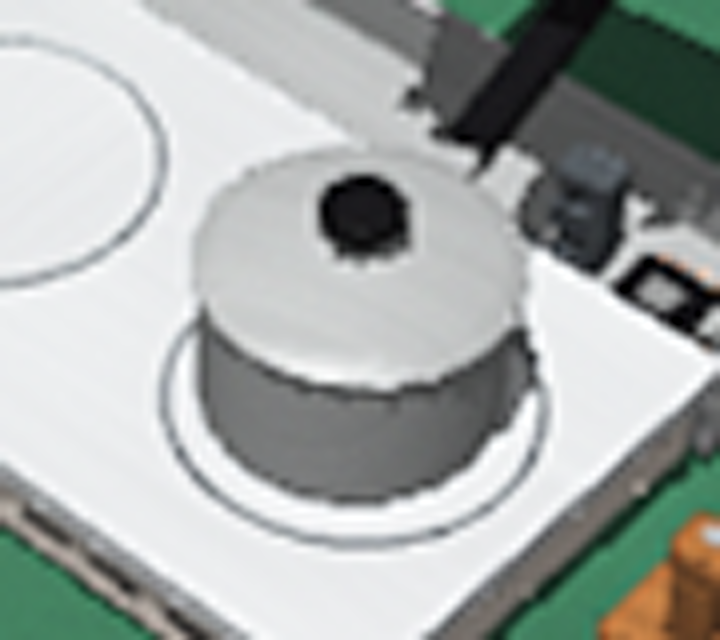

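View pics/c25.png

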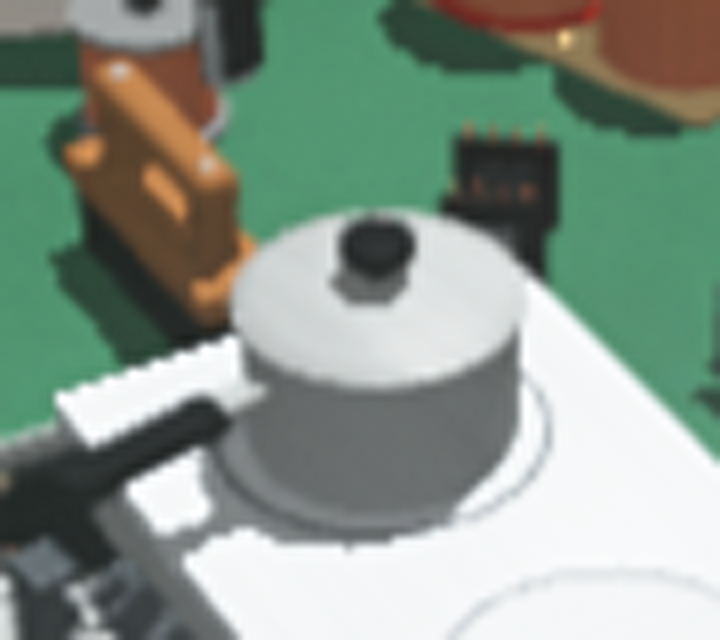

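View pics/wrist18.png

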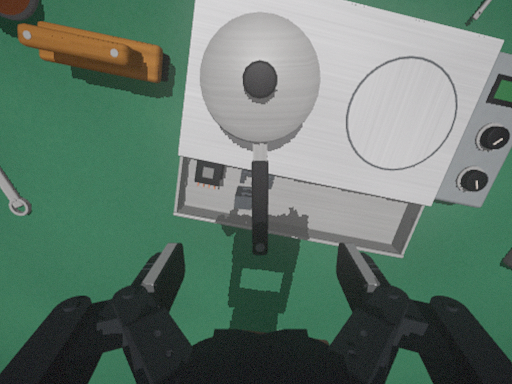

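View pics/scene18.png

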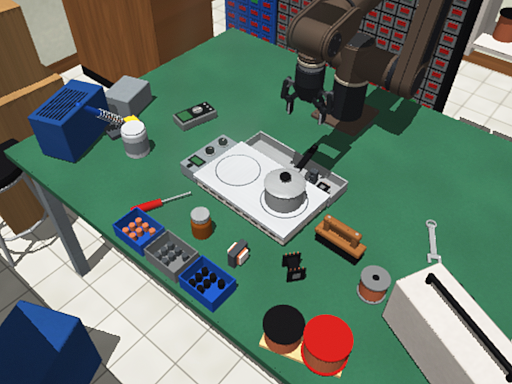

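View pics/side18.png

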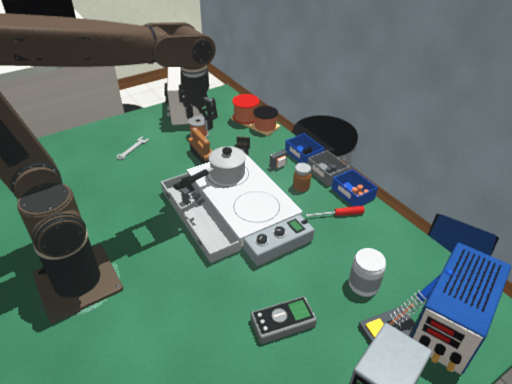

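The pot stands in the ring with a clear gap all round, level and untouched. The brush is on its bristles, all three pieces are in the tray, and the bystanders are at the same pixels as at the start. Handing in.

```bash
python3 - <<'E'
from bench import ticket
print(ticket.hand_in())
E
```

```text
the job is handed in; nothing more can be done
None
```

The job is done and handed in at about 21 s on the robot's clock. No verdict was given.

- **Sweep:** I gripped the brush by its rail and pushed both E-cores and the smaller bobbin over the front edge in one stroke, touching them only with the brush. The pictures show all three in the catch tray; one core stands on end.
- **Brush:** It stands on its bristles on the bench at about (0.558, 0.321), turned from its first angle and clear of the reel.
- **Pot:** I slid it by the handle along the plate. Wrist vertical force stayed within about ±5 N, and no tipping showed in the pictures. Its centre measures about (0.5496, 0.122) against the ring centre at (0.5497, 0.121). That is about 1 mm off, where 17 mm is allowed, and the camera views show the ring clear around the base.
- **Bystanders:** By eye, none of them moved between the first and last pictures, including the larger bobbin on the bench. The arm was clear of everything at hand-in.

**Checks that disagreed:**
- **Fingertip height:** The fingertips sit about 34 mm higher than the given tool frame says. My first close on the brush therefore shut on air just above the rail, without moving it. I corrected for this from the depth pictures.
- **Pot position:** The scene and side cameras differ by about 2 mm on where the pot is, which matches the stated calibration.

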